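# Lamp cartridge check at the photometer

## Task

Shut the photometer's light port first: turn its collar ring anticlockwise, seen from above, to the end stop at the red mark. Then shake each lamp cartridge along its length: put every one that rattles (a broken lamp) into the red tray, set one that does not fully home in the lamp bay (the black frame on the photometer), and put the other sound ones into the white tray, all standing upright and flat; do not drop them, and leave the bottle and the beaker where they are. When all are in place, open the port again: turn the collar clockwise to the end stop at the green mark.

Things in the scene. Friction and masses are not known exactly. Their poses are not given: they have to be found in the camera images.
- lamp1: Closed lamp cartridge, may be absent: aluminium, black ends, blue top, 90 (x, its length) x 44 (y) x 54 mm, 0.17 to 0.48 kg; origin: centre of underside. All look alike; weight does not tell. In a broken one a 130 g part can roll to either end: a brisk 9 cm stroke along x with a sharp stop throws it against the leading end, 25 mm off centre; it stays there and shifts the balance 0.03 N m about y.
- lamp2: Closed lamp cartridge, may be absent: aluminium, black ends, blue top, 90 (x, its length) x 44 (y) x 54 mm, 0.17 to 0.48 kg; origin: centre of underside. All look alike; weight does not tell. In a broken one a 130 g part can roll to either end: a brisk 9 cm stroke along x with a sharp stop throws it against the leading end, 25 mm off centre; it stays there and shifts the balance 0.03 N m about y.
- lamp3: Closed lamp cartridge, may be absent: aluminium, black ends, blue top, 90 (x, its length) x 44 (y) x 54 mm, 0.17 to 0.48 kg; origin: centre of underside. All look alike; weight does not tell. In a broken one a 130 g part can roll to either end: a brisk 9 cm stroke along x with a sharp stop throws it against the leading end, 25 mm off centre; it stays there and shifts the balance 0.03 N m about y.
- lamp4: Closed lamp cartridge, may be absent: aluminium, black ends, blue top, 90 (x, its length) x 44 (y) x 54 mm, 0.17 to 0.48 kg; origin: centre of underside. All look alike; weight does not tell. In a broken one a 130 g part can roll to either end: a brisk 9 cm stroke along x with a sharp stop throws it against the leading end, 25 mm off centre; it stays there and shifts the balance 0.03 N m about y.
- photometer: White bench photometer, fixed: 150 (x) x 270 (y) x 55 mm high; origin at the centre of its underside. On its flat top the light port stands at its own (0, -75) mm and the lamp bay at (0, 75) mm.
- bay_floor (a point): Centre of the lamp bay's floor, on top of the photometer (55 mm up), axes as the photometer's. The bay is a black frame 10 mm high with rails 6 mm wide, open above, inside 100 mm (x) by 54 mm (y): a cartridge stands in it with its length along x, either way round.
- collar (a joint): Angle of the light port's collar ring, rad: 0 to 1.6, growing anticlockwise seen from above. It clicks at 0, 0.8 and 1.6 (about 0.13 N m turns it out of a click; released in between, it falls back to the nearer click); 1.6 is the end stop with the pointer at the red mark (port shut), 0 the end stop with the pointer at the green mark (port open). It starts at 0 or 0.8.
- collar_top (a point): On the collar's vertical axis, at its top face. The collar is a knurled black and silver ring round a fixed barrel, 56 mm across and 34 mm high, standing free above a black disc 88 mm across whose top is 36 mm below this point; the barrel does not stand out above the ring. Turns with the collar.
- collar_pointer (a point): The orange pointer line on the collar's top face, 20 mm from its axis.
- tray_red: Red tray fixed to the bench: outside 218 (x) x 118 (y) x 24 mm high, walls and floor 4 mm, so 210 x 110 inside; origin at the centre of its underside. Two cartridges fit end to end along its x.
- tray_white: White tray fixed to the bench: outside 218 (x) x 118 (y) x 24 mm high, walls and floor 4 mm, so 210 x 110 inside; origin at the centre of its underside. Two cartridges fit end to end along its x.
- bottle: Bystander: amber reagent bottle, 60 mm across, 140 mm high; origin at the centre of its underside.
- beaker: Bystander: glass cup, 68 mm across, 80 mm high; origin at the centre of its underside.
Things that resemble listed ones, but are neither listed nor needed, are in the scene too. What is shaped like the lamp4 but yellow is not meant. What is shaped like the lamp2 but purple is not meant.

How it is judged:
On the way, in this order (a step that is already met when the one before it is completed fails the run):
1. the collar is turned to the red end stop (value of joint collar above 1.5 rad), for 0.2 s.
2. with the port still shut, one sound cartridge stands in the bay, the other sound ones in the white tray and the rattling ones in the red tray (value of joint collar above 1.5 rad and (((x of lamp1 in the frame of bay_floor between -0.007 and 0.007 m and y of lamp1 in the frame of bay_floor between -0.007 and 0.007 m and z of lamp1 in the frame of bay_floor between -0.004 and 0.004 m and angle between lamp1's own z axis and vertical below 0.1 rad) and not (distance between any of part1_c0, part2_c0 and lamp1 below 0.038 m)) or ((x of lamp2 in the frame of bay_floor between -0.007 and 0.007 m and y of lamp2 in the frame of bay_floor between -0.007 and 0.007 m and z of lamp2 in the frame of bay_floor between -0.004 and 0.004 m and angle between lamp2's own z axis and vertical below 0.1 rad) and not (distance between any of part1_c0, part2_c0 and lamp2 below 0.038 m)) or ((x of lamp3 in the frame of bay_floor between -0.007 and 0.007 m and y of lamp3 in the frame of bay_floor between -0.007 and 0.007 m and z of lamp3 in the frame of bay_floor between -0.004 and 0.004 m and angle between lamp3's own z axis and vertical below 0.1 rad) and not (distance between any of part1_c0, part2_c0 and lamp3 below 0.038 m)) or ((x of lamp4 in the frame of bay_floor between -0.007 and 0.007 m and y of lamp4 in the frame of bay_floor between -0.007 and 0.007 m and z of lamp4 in the frame of bay_floor between -0.004 and 0.004 m and angle between lamp4's own z axis and vertical below 0.1 rad) and not (distance between any of part1_c0, part2_c0 and lamp4 below 0.038 m))) and ((distance between any of part1_c0, part2_c0 and lamp1 below 0.038 m and (x of lamp1 in the frame of tray_red between -0.1 and 0.1 m and y of lamp1 in the frame of tray_red between -0.05 and 0.05 m and z of lamp1 in the frame of tray_red between -0.012 and 0.012 m and angle between lamp1's own z axis and vertical below 0.15 rad)) or (not (distance between any of part1_c0, part2_c0 and lamp1 below 0.038 m) and ((x of lamp1 in the frame of bay_floor between -0.007 and 0.007 m and y of lamp1 in the frame of bay_floor between -0.007 and 0.007 m and z of lamp1 in the frame of bay_floor between -0.004 and 0.004 m and angle between lamp1's own z axis and vertical below 0.1 rad) or (x of lamp1 in the frame of tray_white between -0.1 and 0.1 m and y of lamp1 in the frame of tray_white between -0.05 and 0.05 m and z of lamp1 in the frame of tray_white between -0.012 and 0.012 m and angle between lamp1's own z axis and vertical below 0.15 rad)))) and ((distance between any of part1_c0, part2_c0 and lamp2 below 0.038 m and (x of lamp2 in the frame of tray_red between -0.1 and 0.1 m and y of lamp2 in the frame of tray_red between -0.05 and 0.05 m and z of lamp2 in the frame of tray_red between -0.012 and 0.012 m and angle between lamp2's own z axis and vertical below 0.15 rad)) or (not (distance between any of part1_c0, part2_c0 and lamp2 below 0.038 m) and ((x of lamp2 in the frame of bay_floor between -0.007 and 0.007 m and y of lamp2 in the frame of bay_floor between -0.007 and 0.007 m and z of lamp2 in the frame of bay_floor between -0.004 and 0.004 m and angle between lamp2's own z axis and vertical below 0.1 rad) or (x of lamp2 in the frame of tray_white between -0.1 and 0.1 m and y of lamp2 in the frame of tray_white between -0.05 and 0.05 m and z of lamp2 in the frame of tray_white between -0.012 and 0.012 m and angle between lamp2's own z axis and vertical below 0.15 rad)))) and ((distance between any of part1_c0, part2_c0 and lamp3 below 0.038 m and (x of lamp3 in the frame of tray_red between -0.1 and 0.1 m and y of lamp3 in the frame of tray_red between -0.05 and 0.05 m and z of lamp3 in the frame of tray_red between -0.012 and 0.012 m and angle between lamp3's own z axis and vertical below 0.15 rad)) or (not (distance between any of part1_c0, part2_c0 and lamp3 below 0.038 m) and ((x of lamp3 in the frame of bay_floor between -0.007 and 0.007 m and y of lamp3 in the frame of bay_floor between -0.007 and 0.007 m and z of lamp3 in the frame of bay_floor between -0.004 and 0.004 m and angle between lamp3's own z axis and vertical below 0.1 rad) or (x of lamp3 in the frame of tray_white between -0.1 and 0.1 m and y of lamp3 in the frame of tray_white between -0.05 and 0.05 m and z of lamp3 in the frame of tray_white between -0.012 and 0.012 m and angle between lamp3's own z axis and vertical below 0.15 rad)))) and ((distance between any of part1_c0, part2_c0 and lamp4 below 0.038 m and (x of lamp4 in the frame of tray_red between -0.1 and 0.1 m and y of lamp4 in the frame of tray_red between -0.05 and 0.05 m and z of lamp4 in the frame of tray_red between -0.012 and 0.012 m and angle between lamp4's own z axis and vertical below 0.15 rad)) or (not (distance between any of part1_c0, part2_c0 and lamp4 below 0.038 m) and ((x of lamp4 in the frame of bay_floor between -0.007 and 0.007 m and y of lamp4 in the frame of bay_floor between -0.007 and 0.007 m and z of lamp4 in the frame of bay_floor between -0.004 and 0.004 m and angle between lamp4's own z axis and vertical below 0.1 rad) or (x of lamp4 in the frame of tray_white between -0.1 and 0.1 m and y of lamp4 in the frame of tray_white between -0.05 and 0.05 m and z of lamp4 in the frame of tray_white between -0.012 and 0.012 m and angle between lamp4's own z axis and vertical below 0.15 rad))))), for 0.2 s.
3. the collar is turned back to the green end stop (value of joint collar below 0.1 rad), for 0.2 s.
At the end, for the whole second after the job is handed in: Collar within 0.1 rad of its green stop; one sound cartridge in the bay (within 7 mm in x and y, 4 mm in height, tilt under 0.1 rad), other sound ones in the white tray, rattling ones in the red tray, flat on its floor (middle inside, tilt under 0.15 rad), all released and at rest (value of joint collar below 0.1 rad and (((x of lamp1 in the frame of bay_floor between -0.007 and 0.007 m and y of lamp1 in the frame of bay_floor between -0.007 and 0.007 m and z of lamp1 in the frame of bay_floor between -0.004 and 0.004 m and angle between lamp1's own z axis and vertical below 0.1 rad) and not (distance between any of part1_c0, part2_c0 and lamp1 below 0.038 m)) or ((x of lamp2 in the frame of bay_floor between -0.007 and 0.007 m and y of lamp2 in the frame of bay_floor between -0.007 and 0.007 m and z of lamp2 in the frame of bay_floor between -0.004 and 0.004 m and angle between lamp2's own z axis and vertical below 0.1 rad) and not (distance between any of part1_c0, part2_c0 and lamp2 below 0.038 m)) or ((x of lamp3 in the frame of bay_floor between -0.007 and 0.007 m and y of lamp3 in the frame of bay_floor between -0.007 and 0.007 m and z of lamp3 in the frame of bay_floor between -0.004 and 0.004 m and angle between lamp3's own z axis and vertical below 0.1 rad) and not (distance between any of part1_c0, part2_c0 and lamp3 below 0.038 m)) or ((x of lamp4 in the frame of bay_floor between -0.007 and 0.007 m and y of lamp4 in the frame of bay_floor between -0.007 and 0.007 m and z of lamp4 in the frame of bay_floor between -0.004 and 0.004 m and angle between lamp4's own z axis and vertical below 0.1 rad) and not (distance between any of part1_c0, part2_c0 and lamp4 below 0.038 m))) and ((distance between any of part1_c0, part2_c0 and lamp1 below 0.038 m and (x of lamp1 in the frame of tray_red between -0.1 and 0.1 m and y of lamp1 in the frame of tray_red between -0.05 and 0.05 m and z of lamp1 in the frame of tray_red between -0.012 and 0.012 m and angle between lamp1's own z axis and vertical below 0.15 rad)) or (not (distance between any of part1_c0, part2_c0 and lamp1 below 0.038 m) and ((x of lamp1 in the frame of bay_floor between -0.007 and 0.007 m and y of lamp1 in the frame of bay_floor between -0.007 and 0.007 m and z of lamp1 in the frame of bay_floor between -0.004 and 0.004 m and angle between lamp1's own z axis and vertical below 0.1 rad) or (x of lamp1 in the frame of tray_white between -0.1 and 0.1 m and y of lamp1 in the frame of tray_white between -0.05 and 0.05 m and z of lamp1 in the frame of tray_white between -0.012 and 0.012 m and angle between lamp1's own z axis and vertical below 0.15 rad)))) and ((distance between any of part1_c0, part2_c0 and lamp2 below 0.038 m and (x of lamp2 in the frame of tray_red between -0.1 and 0.1 m and y of lamp2 in the frame of tray_red between -0.05 and 0.05 m and z of lamp2 in the frame of tray_red between -0.012 and 0.012 m and angle between lamp2's own z axis and vertical below 0.15 rad)) or (not (distance between any of part1_c0, part2_c0 and lamp2 below 0.038 m) and ((x of lamp2 in the frame of bay_floor between -0.007 and 0.007 m and y of lamp2 in the frame of bay_floor between -0.007 and 0.007 m and z of lamp2 in the frame of bay_floor between -0.004 and 0.004 m and angle between lamp2's own z axis and vertical below 0.1 rad) or (x of lamp2 in the frame of tray_white between -0.1 and 0.1 m and y of lamp2 in the frame of tray_white between -0.05 and 0.05 m and z of lamp2 in the frame of tray_white between -0.012 and 0.012 m and angle between lamp2's own z axis and vertical below 0.15 rad)))) and ((distance between any of part1_c0, part2_c0 and lamp3 below 0.038 m and (x of lamp3 in the frame of tray_red between -0.1 and 0.1 m and y of lamp3 in the frame of tray_red between -0.05 and 0.05 m and z of lamp3 in the frame of tray_red between -0.012 and 0.012 m and angle between lamp3's own z axis and vertical below 0.15 rad)) or (not (distance between any of part1_c0, part2_c0 and lamp3 below 0.038 m) and ((x of lamp3 in the frame of bay_floor between -0.007 and 0.007 m and y of lamp3 in the frame of bay_floor between -0.007 and 0.007 m and z of lamp3 in the frame of bay_floor between -0.004 and 0.004 m and angle between lamp3's own z axis and vertical below 0.1 rad) or (x of lamp3 in the frame of tray_white between -0.1 and 0.1 m and y of lamp3 in the frame of tray_white between -0.05 and 0.05 m and z of lamp3 in the frame of tray_white between -0.012 and 0.012 m and angle between lamp3's own z axis and vertical below 0.15 rad)))) and ((distance between any of part1_c0, part2_c0 and lamp4 below 0.038 m and (x of lamp4 in the frame of tray_red between -0.1 and 0.1 m and y of lamp4 in the frame of tray_red between -0.05 and 0.05 m and z of lamp4 in the frame of tray_red between -0.012 and 0.012 m and angle between lamp4's own z axis and vertical below 0.15 rad)) or (not (distance between any of part1_c0, part2_c0 and lamp4 below 0.038 m) and ((x of lamp4 in the frame of bay_floor between -0.007 and 0.007 m and y of lamp4 in the frame of bay_floor between -0.007 and 0.007 m and z of lamp4 in the frame of bay_floor between -0.004 and 0.004 m and angle between lamp4's own z axis and vertical below 0.1 rad) or (x of lamp4 in the frame of tray_white between -0.1 and 0.1 m and y of lamp4 in the frame of tray_white between -0.05 and 0.05 m and z of lamp4 in the frame of tray_white between -0.012 and 0.012 m and angle between lamp4's own z axis and vertical below 0.15 rad)))) and linear speed of each of lamp1, lamp2, lamp3, lamp4 below 0.03 m/s); the robot touches nothing.
It fails at once if a bystander (bottle, beaker) is moved more than 30 mm (distance of any of bottle, beaker from where it was at the start of the episode above 0.03 m).
It fails at once if a cartridge is dropped or thrown (faster than 1.6 m/s) (linear speed of any of lamp1, lamp2, lamp3, lamp4 above 1.6 m/s).
Of part1, part2 only 1 to 2 are there at a start; the rules pass over those that are not, and their reading is None.
Of lamp3, lamp4 only 1 to 2 are there at a start; the rules pass over those that are not, and their reading is None.
At some moment in a run one of lamp1, lamp2, lamp3, lamp4 may be knocked a few centimetres aside while the robot is not near it.
It also fails if it takes over 210 s, if anything falls off the work surface, if the arm or the gripper's body presses on something with over 40 N, if the wrist force passes 120 N, or if a joint passes its speed limit or range.

## Robot

A 6-joint arm with a two-finger parallel gripper is mounted at the origin on the work surface. World frame = base frame: x ahead of the robot, y to its left, z up, the work surface at z = 0. Lengths are in m, angles in rad, forces in N, time in s.
With the tool pointing down it reaches from about 0.375 to 0.75 m from the base axis. Payload 9 kg.
Tool frame: the origin (TCP) lies where the fingers leave the gripper's body, on its centre line; the fingertips stand 73 mm ahead of it and the grasp point (between the pads) lies 54 mm ahead of it; z points along the fingers, y is the line along which they close (so a half turn about z gives the same grasp; the last joint's range is limited). The gripper opens to 85 mm and grips with 20 to 120 N. Pads are 22 mm wide; open, the fingers measure 114 mm over their backs; the gripper's body (76 mm by 85 mm) begins 54 mm behind the grasp point. The pads swing forward as they close: fully open they stand 13 mm farther back than shut.
Start: joints at [-1.441, 0.104, 0.097, 1.564, 0, 1.353], TCP at [0.205, -0.564, 0.304] pointing down, gripper open.
Joint ranges: [-2.99, 2.99], [-0.84, 1.86], [-1.1, 1.16], [-1.84, 2.11], [-1.51, 1.56], [-3.14, 3.14]. Speed limits (rad/s): [2.22, 2.22, 2.57, 3.14, 3.14, 3.14].

## Interface

Orientations are given as [roll, pitch, yaw] about the fixed x, y, z axes, in that order (R = Rz(yaw) Ry(pitch) Rx(roll)).
In Python, from plant import manip, viewer gives the robot as it stands.
- The arm moves only by the tool move_arm, never from a script. Its argument "increments" is a list of rows, each an object of numbers: "gripper": the finger opening in mm, from 0 to 85.4; "dx", "dy", "dz": the shift along the tool's x, y, z as a fraction of full scale; "turn": the turn about the tool's z as a fraction of full scale. A call has 1 to 20 rows; each row shifts and turns the commanded pose from where the row before left it, along the tool's axes as they then stand; what a row does not reach is not made up. Full scale, the value 1, is 30 mm for a shift and 4 degrees for a turn. A row lasts 1/12 s, in which the tool goes at most 41.7 mm and 7.16 degrees, less where a joint would pass 70% of its speed; a pose out of reach is approached as far as the arm can. A call with a number of a shift or a turn outside -1 to 1 is refused whole. A call with a gripper value outside its range is refused whole. The fingers move at their own pace and stop on an object; "squeeze" is the grip in N (left out, the last holds). Time passes only in rows, so rows that do not move let the fingers close. It gives the time, the measured TCP pose, the force, the opening and the grip force at its end, in the units of the state.
- manip.observe(): the state, without advancing time (a new reading comes with each control period).
- viewer.read_camera(name): name is "scene" or "side" or "wrist"; returns a dict with "img" (420x560x3 uint8, red, green, blue), "vertical_fov" (degrees; the focal length in pixels is half the picture's height over the tangent of half this angle, whatever the lens; pixels are square), "cx", "cy" (the principal point, pixels), "cam_to_world" (4x4, takes a point from camera to world coordinates); the wrist camera has in their place "hand_eye" (4x4, takes a point from camera to tool coordinates, whose origin is the TCP and whose axes are the flange's). Camera axes: x right, y down, z forward; pixel columns grow to the right and rows downward; lengths in m; the calibration is good to about 2 mm. A picture is of the moment at which its call begins: read the wrist's pose just before it. There is no depth.
- manip.close_job(): hands the job in; it is judged then, once.
The state is a dict: "clock": time; "joint_positions": joint angles; "joint_vel": joint speeds; "joint_efforts": joint torques, N m; "tcp_pos": TCP position; "ee_rot": TCP orientation; "force": force on the tool from outside, world axes, zero at the start; "wrist_torque": the same for the moment, N m; "width": finger opening in m; "finger_force": force on a finger pad.
Only numpy, scipy, OpenCV 4.12 (cv2) and the standard library are available. Lean on these libraries where they do the work, as an engineer would, in place of code of your own. Each camera call takes 0.05 s, during which the arm holds its last target. There are 200 camera calls.

## Working session

There is one attempt and no reset: what is moved stays moved. The work goes in short steps, Python scripts to look and compute and a tool call to move; the robot and the scene stay as the last step left them, time stands still between calls to the robot, and variables do not carry over. Pictures are saved under pics/ and viewed, at most 14 in all, crops included, and the job is handed in when it is done.

Besides the shell and the picture viewer there is one more tool, called by a JSON object that holds its "api" and its "payload", one argument or row to a line. move_arm: Moves the arm, as the interface text tells. Shift numbers are shares of 30 mm and turn numbers shares of 4 degrees, none past 1 either way. Its arguments: {"type":"object","properties":{"increments":{"type":"array"},"squeeze":{"type":"number"}},"required":["increments"]}

```bash
ls; mkdir -p pics; python3 - <<'E'
from plant import manip, viewer
import cv2, numpy as np
np.set_printoptions(precision=4,suppress=True)
print(manip.observe())
for n in ["scene","side"]:
    c=viewer.read_camera(n); cv2.imwrite(f"pics/{n}0.png",c["img"][:,:,::-1]); print(n,{k:v for k,v in c.items() if k!="img"})
c=viewer.read_camera("wrist");cv2.imwrite("pics/wrist0.png",c["img"][:,:,::-1]); print({k:v for k,v in c.items() if k!="img"})
E
```

```text
pics
{'clock': 0.0, 'joint_positions': array([-1.4407,  0.1047,  0.0965,  1.5639,  0.    ,  1.3531]), 'joint_vel': array([-0.0001, -0.0006, -0.0004,  0.0009,  0.0002,  0.    ]), 'joint_efforts': array([  0.0026, -55.6929,  50.3652,   0.0168,   0.0002,  -0.    ]), 'tcp_pos': array([ 0.2045, -0.5638,  0.3031]), 'ee_rot': array([-3.1403, -0.0003,  0.3478]), 'force': array([0.3684, 0.0627, 0.4492]), 'wrist_torque': array([ 0.0264,  0.0022, -0.0214]), 'finger_force': 0.0, 'width': 0.08534819161170201}
scene {'vertical_fov': 42.65472051514938, 'cx': 280.95302069342284, 'cy': 209.53356224237388, 'cam_to_world': array([[-0.3986,  0.4932, -0.7732,  1.4895],
       [ 0.9169,  0.2329, -0.3242,  0.4123],
       [ 0.0202, -0.8382, -0.545 ,  0.8165],
       [ 0.    ,  0.    ,  0.    ,  1.    ]])}
side {'vertical_fov': 50.58776036747495, 'cx': 274.2946092202565, 'cy': 213.21051088098756, 'cam_to_world': array([[-0.8882, -0.36  ,  0.2853,  0.0854],
       [-0.4594,  0.7004, -0.5463,  0.6783],
       [-0.0032, -0.6163, -0.7875,  1.0615],
       [ 0.    ,  0.    ,  0.    ,  1.    ]])}
{'vertical_fov': 64.87326072620152, 'cx': 277.9544060194652, 'cy': 208.57211793473783, 'hand_eye': array([[ 0.0004, -0.9631, -0.269 ,  0.0671],
       [ 1.    ,  0.0005, -0.    , -0.0001],
       [ 0.0001, -0.269 ,  0.9631, -0.0702],
       [ 0.    ,  0.    ,  0.    ,  1.    ]])}
```

View pics/scene0.png

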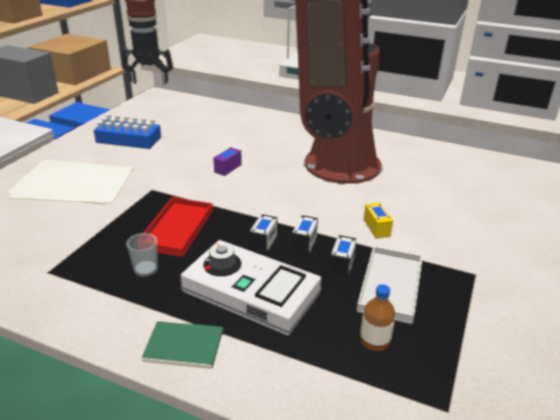

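View pics/side0.png

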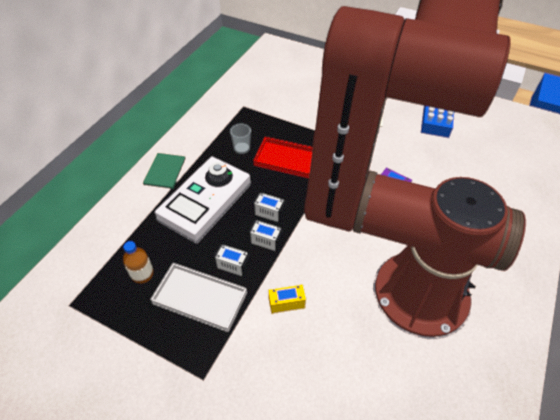

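The scene picture shows three silver cartridges with blue tops, at about (264,228), (306,231) and (344,248). They are the candidates. The yellow one (378,218) and the purple one (228,160) are excluded by colour. The red tray is at (178,225), the white tray at (391,284), the photometer at (250,283) with its collar at (222,255), the beaker at (144,255) and the bottle at (378,320). I'll enlarge a crop to confirm and measure.

```bash
cat > h.py <<'E'
import numpy as np, cv2
from plant import manip, viewer
from scipy.spatial.transform import Rotation as Ro
np.set_printoptions(precision=4,suppress=True)
def cam(n):
    s=manip.observe() if n=="wrist" else None
    c=viewer.read_camera(n)
    if n=="wrist":
        T=np.eye(4);T[:3,:3]=Ro.from_euler("xyz",s["ee_rot"]).as_matrix();T[:3,3]=s["tcp_pos"]
        c["cam_to_world"]=T@c["hand_eye"]
    H=c["img"].shape[0]; c["f"]=H/2/np.tan(np.radians(c["vertical_fov"])/2)
    return c
def ray(c,uv,z):
    uv=np.atleast_2d(uv).astype(float)
    d=np.c_[(uv[:,0]-c["cx"])/c["f"],(uv[:,1]-c["cy"])/c["f"],np.ones(len(uv))]@c["cam_to_world"][:3,:3].T
    o=c["cam_to_world"][:3,3]; return o+d*((z-o[2])/d[:,2])[:,None]
def proj(c,P):
    P=np.atleast_2d(P); q=(P-c["cam_to_world"][:3,3])@c["cam_to_world"][:3,:3]
    return np.c_[c["cx"]+c["f"]*q[:,0]/q[:,2],c["cy"]+c["f"]*q[:,1]/q[:,2]]
def hsv(c): return cv2.cvtColor(c["img"],cv2.COLOR_RGB2HSV)
def blobs(m,amin=30):
    n,l,st,ce=cv2.connectedComponentsWithStats(m.astype(np.uint8))
    return [(ce[i],st[i,4],l==i) for i in range(1,n) if st[i,4]>=amin]
def rect(pts):  # min area rect -> centre, long side, short side, yaw of long side
    (cx,cy),(a,b),t=cv2.minAreaRect((pts[:,:2]*1000).astype(np.float32))
    if a<b: a,b,t=b,a,t+90
    return np.array([cx/1000,cy/1000]),a,b,(t+90)%180-90
def blues(c,z=.054,amin=30):
    h=hsv(c); m=(h[...,0]>100)&(h[...,0]<125)&(h[...,1]>140)&(h[...,2]>90)
    return [(b[0],b[1],*rect(ray(c,np.argwhere(b[2])[:,::-1],z))) for b in blobs(m,amin)]
def crop(c,x0,x1,y0,y1,k,name):
    im=cv2.resize(c["img"][y0:y1,x0:x1,::-1],None,fx=k,fy=k,interpolation=cv2.INTER_CUBIC); cv2.imwrite("pics/"+name,im)
E
python3 - <<'E'
from h import *
for n in ["scene","side"]:
    c=cam(n); print(n)
    for b in blues(c): print(*b)
    h=hsv(c); m=((h[...,0]<8)|(h[...,0]>172))&(h[...,1]>200)&(h[...,2]>120)
    for b in blobs(m,150): print("red",b[0],b[1],*rect(ray(c,np.argwhere(b[2])[:,::-1],.02)))
    if n=="scene": crop(c,130,430,190,350,2.66,"crop1.png")
    else: crop(c,120,320,120,330,2.8,"crop2.png")
E
```

```text
scene
[63.6085  1.7354] 189 [-1.1592 -2.1915] 284.9023742675781 137.90162658691406 -60.958383560180664
[ 69.7189 117.6694] 1092 [ 0.1911 -0.9423] 255.4964141845703 172.98483276367188 -5.042304992675781
[127.5465 136.1205] 979 [ 0.2189 -0.6749] 216.5764923095703 166.57505798339844 -63.919015884399414
[227.1923 153.1154] 52 [ 0.1859 -0.3191] 44.42801284790039 23.446870803833008 -9.884048461914062
[378.7544 211.2807] 57 [0.3056 0.1924] 37.0942497253418 18.876522064208984 35.9753303527832
[263.2436 224.0256] 78 [ 0.4869 -0.0549] 38.96593475341797 21.596059799194336 5.913223743438721
[304.8846 225.2436] 78 [0.4477 0.0413] 38.88346481323242 21.214670181274414 6.13431453704834
[343.4842 246.3053] 95 [0.4905 0.1558] 40.117095947265625 21.664417266845703 6.560797214508057
[382.3985 291.0677] 133 [0.6063 0.2802] 39.95374298095703 23.30075454711914 14.964310646057129
red [177.9294 224.4157] 2124 [ 0.5395 -0.2796] 235.2207489013672 128.2591552734375 9.420653343200684
side
[547.6949  93.4203] 816 [-0.17   -0.9816] 228.44126892089844 93.04720306396484 -84.17004203796387
[435.9173 123.6783] 544 [ 0.1376 -0.6347] 142.4048309326172 98.63397216796875 -78.31847095489502
[395.3281 175.4219] 64 [ 0.1844 -0.3246] 48.61132049560547 20.71269989013672 8.910362243652344
[268.8256 201.1977] 86 [ 0.4856 -0.0535] 42.37272644042969 22.084423065185547 4.020390033721924
[265.2667 229.7333] 105 [0.4457 0.0429] 43.35670852661133 22.71999740600586 7.78038215637207
[129.3089 246.3089] 123 [0.7495 0.2623] 35.93218231201172 34.71258544921875 -62.770912170410156
[231.     254.6033] 121 [0.4886 0.1579] 43.197303771972656 23.23735809326172 6.30245304107666
[286.5036 293.6475] 139 [0.3047 0.194 ] 42.71373748779297 22.44930076599121 37.663509368896484
red [284.2612 156.4385] 1635 [ 0.5411 -0.2749] 192.4192657470703 140.7749481201172 9.760729789733887
```

View pics/crop1.png

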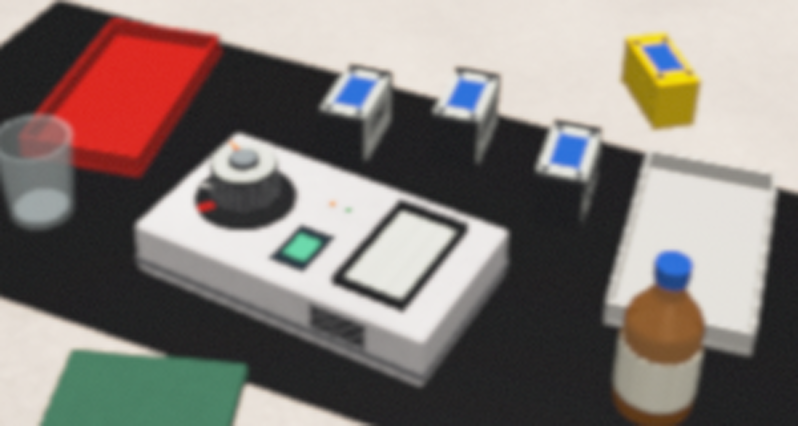

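View pics/crop2.png

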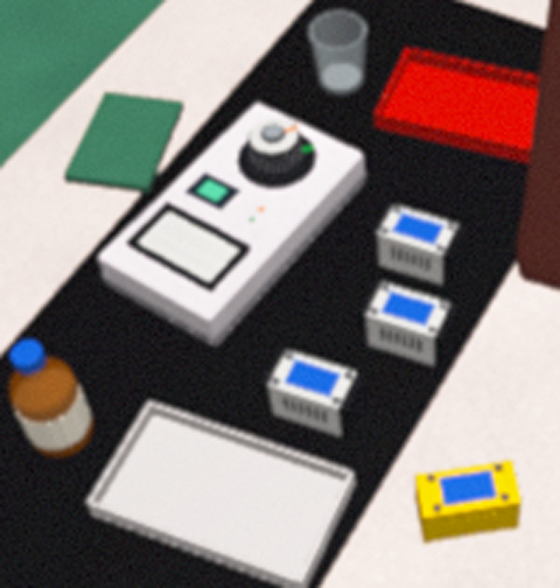

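The crops confirm it. The three silver-and-blue ones are the cartridges, and the yellow one is out. The port pointer is near the far side, with the green mark beside it. Next I'll fit the photometer and trays from the corners seen in both views.

```bash
python3 - <<'E'
from h import *
from scipy.optimize import least_squares
C={n:cam(n) for n in ["scene","side"]}
S=lambda *p:("scene",np.array(p)/2.66+[130,190]); D=lambda *p:("side",np.array(p)/2.8+[120,120])
def fit(name,obs,x0):
    def r(x):
        c,s=np.cos(x[2]),np.sin(x[2]); o=[]
        for (n,uv),(px,py,pz) in obs:
            o+=list((proj(C[n],[x[0]+c*px-s*py,x[1]+s*px+c*py,pz])-uv)[0])
        return o
    q=least_squares(r,x0,loss="soft_l1"); print(name,q.x[:2],np.degrees(q.x[2]),"\n",np.array(r(q.x)).reshape(-1,2).round(1).tolist())
# photometer x away from base: corners (x,y)
f=[]
def box(o,hx,hy,z,cy=0): return [(o[0],(-hx,cy-hy,z)),(o[1],(hx,cy-hy,z)),(o[2],(hx,cy+hy,z)),(o[3],(-hx,cy+hy,z))]
obs=box([S(238,134),S(136,225),S(425,347),S(508,232)],.075,.135,.055)+box([D(365,157),D(255,103),D(100,258),D(210,328)],.075,.135,.055)
obs+=box([S(403,203),S(335,280),S(402,308),S(467,225)],.056,.033,.065,.075)+box([D(248,243),D(172,207),D(132,243),D(215,287)],.056,.033,.065,.075)
fit("photo",obs,[.62,0,.1])
fit("white",[(S(648,153),(-.109,-.059,.024)),(S(775,178),(-.109,.059,.024)),(D(152,403),(.109,-.059,.024)),(D(353,475),(-.109,-.059,.024)),(D(88,503),(.109,.059,.024)),(S(608,305),(.109,-.059,.024))],[.58,.25,.1])
fit("red",[(S(113,18),(-.109,-.059,.024)),(S(218,40),(-.109,.059,.024)),(S(140,160),(.109,.059,.024)),(D(406,50),(.109,-.059,.024)),(D(377,122),(.109,.059,.024))],[.54,-.28,.1])
for t,o in [("pointer scene",S(236,147)),("ptr side",D(290,128)),("barrel scene",S(243,156)),("barrel side",D(272,131))]: print(t,ray(C[o[0]],o[1],.093))
for t,o in [("red mark",S(206,208)),("green mark",D(308,149))]: print(t,ray(C[o[0]],o[1],.057))
for t,o in [("beaker bottom",S(40,212)),("beaker bot side",D(342,80)),("bottle bottom side",D(60,440))]: print(t,ray(C[o[0]],o[1],.0))
E
```

```text
photo [0.6769 0.0062] -5.3820411635334455 
 [[0.4, -1.4], [-0.2, -0.6], [0.4, -2.1], [1.4, -1.3], [-1.1, -2.1], [-0.3, -1.2], [-2.4, -0.9], [-1.2, -3.0], [-0.4, -2.8], [-1.0, -2.2], [1.8, -1.7], [2.1, -1.4], [0.1, 0.2], [-2.7, -2.8], [-3.3, -1.1], [-2.7, -0.1]]
white [0.5147 0.2837] 6.793625061518558 
 [[0.2, -2.8], [1.1, -3.0], [-1.9, -1.3], [-0.0, -2.1], [-1.2, -0.2], [0.2, -1.9]]
red [ 0.5285 -0.2823] 10.497160385948627 
 [[-0.1, -0.5], [0.7, -3.0], [0.4, -1.6], [-1.3, -1.1], [-1.9, -3.3]]
pointer scene [[ 0.6564 -0.0854  0.093 ]]
ptr side [[ 0.6563 -0.0854  0.093 ]]
barrel scene [[ 0.6649 -0.0741  0.093 ]]
barrel side [[ 0.6712 -0.0727  0.093 ]]
red mark [[ 0.6994 -0.0916  0.057 ]]
green mark [[ 0.6431 -0.0954  0.057 ]]
beaker bottom [[ 0.7067 -0.2596  0.    ]]
beaker bot side [[ 0.697  -0.2574  0.    ]]
bottle bottom side [[0.6907 0.3045 0.    ]]
```

{"api": "move_arm", "payload": {
  "increments": [
    {"dx": 0.9,"dy": -0.55},
    {"dx": 0.9,"dy": -0.55},
    {"dx": 0.9,"dy": -0.55},
    {"dx": 0.9,"dy": -0.55},
    {"dx": 0.9,"dy": -0.55},
    {"dx": 0.9,"dy": -0.55},
    {"dx": 0.9,"dy": -0.55},
    {"dx": 0.9,"dy": -0.55},
    {"dx": 0.9,"dy": -0.55},
    {"dx": 0.9,"dy": -0.55},
    {"dx": 0.9,"dy": -0.55},
    {"dx": 0.9,"dy": -0.55},
    {"dx": 0.9,"dy": -0.55},
    {"dx": 0.9,"dy": -0.55},
    {"dx": 0.9,"dy": -0.55},
    {"dx": 0.9,"dy": -0.55},
    {"dx": 0.9,"dy": -0.55},
    {"dx": 0.9,"dy": -0.55},
    {"dx": 0.9,"dy": -0.55},
    {"dx": 0.9,"dy": -0.55}
  ]
}}

```text
$.increments[0]: bad value
```

{"api": "move_arm", "payload": {
  "increments": [
    {"turn": -1},
    {"turn": -1},
    {"turn": -1},
    {"turn": -1},
    {"turn": -1},
    {"turn": -1},
    {"turn": -1},
    {"turn": -1},
    {"turn": -1},
    {"turn": -1},
    {"turn": -1},
    {"turn": -1},
    {"turn": -1},
    {"turn": -1},
    {"turn": -1},
    {"turn": -1},
    {"turn": -1},
    {"turn": -1},
    {"turn": 0},
    {"turn": 0}
  ]
}}

```text
$.increments[0]: bad value
```

```bash
python3 - <<'E'
from h import *
s=manip.observe(); print(s["clock"],s["tcp_pos"],np.degrees(s["ee_rot"]),s["joint_positions"])
c=cam("wrist"); np.savez("w1.npz",img=c["img"],T=c["cam_to_world"],f=c["f"],cx=c["cx"],cy=c["cy"])
cv2.imwrite("pics/w1.png",c["img"][:,:,::-1])
for b in blues(c): print(*b)
E
```

```text
0.35 [ 0.2045 -0.564   0.3037] [-179.9857   -0.0013   19.9263] [-1.4407  0.1043  0.0971  1.5639 -0.      1.3531]
[ 22.6754 119.6636] 1608 [ 0.1827 -0.3177] 48.21910858154297 28.183069229125977 -8.80938720703125
[383.4169 267.7739] 6457 [ 0.1507 -0.7173] 195.0755615234375 96.4800796508789 -78.3488998413086
```

View pics/w1.png

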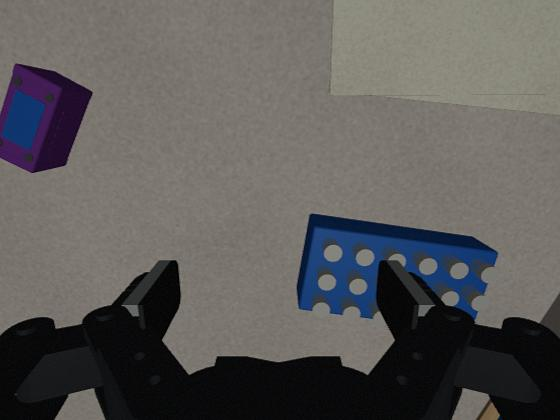

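The moves were refused, so the picture shows only the start pose (purple look-alike at (25,120)). Rows probably need every field.

{"api": "move_arm", "payload": {
  "increments": [
    {"gripper": 85,"dx": 0.9,"dy": -0.55,"dz": 0,"turn": 0},
    {"gripper": 85,"dx": 0.9,"dy": -0.55,"dz": 0,"turn": 0},
    {"gripper": 85,"dx": 0.9,"dy": -0.55,"dz": 0,"turn": 0},
    {"gripper": 85,"dx": 0.9,"dy": -0.55,"dz": 0,"turn": 0},
    {"gripper": 85,"dx": 0.9,"dy": -0.55,"dz": 0,"turn": 0},
    {"gripper": 85,"dx": 0.9,"dy": -0.55,"dz": 0,"turn": 0},
    {"gripper": 85,"dx": 0.9,"dy": -0.55,"dz": 0,"turn": 0},
    {"gripper": 85,"dx": 0.9,"dy": -0.55,"dz": 0,"turn": 0},
    {"gripper": 85,"dx": 0.9,"dy": -0.55,"dz": 0,"turn": 0},
    {"gripper": 85,"dx": 0.9,"dy": -0.55,"dz": 0,"turn": 0},
    {"gripper": 85,"dx": 0.9,"dy": -0.55,"dz": 0,"turn": 0},
    {"gripper": 85,"dx": 0.9,"dy": -0.55,"dz": 0,"turn": 0},
    {"gripper": 85,"dx": 0.9,"dy": -0.55,"dz": 0,"turn": 0},
    {"gripper": 85,"dx": 0.9,"dy": -0.55,"dz": 0,"turn": 0},
    {"gripper": 85,"dx": 0.9,"dy": -0.55,"dz": 0,"turn": 0},
    {"gripper": 85,"dx": 0.9,"dy": -0.55,"dz": 0,"turn": 0},
    {"gripper": 85,"dx": 0.9,"dy": -0.55,"dz": 0,"turn": 0},
    {"gripper": 85,"dx": 0.9,"dy": -0.55,"dz": 0,"turn": 0},
    {"gripper": 85,"dx": 0.9,"dy": -0.55,"dz": 0,"turn": 0},
    {"gripper": 85,"dx": 0.9,"dy": -0.55,"dz": 0,"turn": 0}
  ]
}}

```text
clock: 2.07
tcp_pos: [0.6005, -0.0683, 0.3039]
ee_rot: [3.141, -0.0, 0.348]
force: [1.2, -1.6, 1.0]
width: 0.0851
finger_force: 0.0
```

{"api": "move_arm", "payload": {
  "increments": [
    {"gripper": 85,"dx": 0,"dy": 0,"dz": 0,"turn": -1},
    {"gripper": 85,"dx": 0,"dy": 0,"dz": 0,"turn": -1},
    {"gripper": 85,"dx": 0,"dy": 0,"dz": 0,"turn": -1},
    {"gripper": 85,"dx": 0,"dy": 0,"dz": 0,"turn": -1},
    {"gripper": 85,"dx": 0,"dy": 0,"dz": 0,"turn": -1},
    {"gripper": 85,"dx": 0,"dy": 0,"dz": 0,"turn": -1},
    {"gripper": 85,"dx": 0,"dy": 0,"dz": 0,"turn": -1},
    {"gripper": 85,"dx": 0,"dy": 0,"dz": 0,"turn": -1},
    {"gripper": 85,"dx": 0,"dy": 0,"dz": 0,"turn": -1},
    {"gripper": 85,"dx": 0,"dy": 0,"dz": 0,"turn": -1},
    {"gripper": 85,"dx": 0,"dy": 0,"dz": 0,"turn": -1},
    {"gripper": 85,"dx": 0,"dy": 0,"dz": 0,"turn": -1},
    {"gripper": 85,"dx": 0,"dy": 0,"dz": 0,"turn": -1},
    {"gripper": 85,"dx": 0,"dy": 0,"dz": 0,"turn": -1},
    {"gripper": 85,"dx": 0,"dy": 0,"dz": 0,"turn": -1},
    {"gripper": 85,"dx": 0,"dy": 0,"dz": 0,"turn": -1},
    {"gripper": 85,"dx": 0,"dy": 0,"dz": 0,"turn": -1},
    {"gripper": 85,"dx": 0,"dy": 0,"dz": 0,"turn": -1},
    {"gripper": 85,"dx": 0,"dy": 0,"dz": 0,"turn": 0},
    {"gripper": 85,"dx": 0,"dy": 0,"dz": 0,"turn": 0}
  ]
}}

```text
clock: 3.73
tcp_pos: [0.5997, -0.0698, 0.3039]
ee_rot: [3.142, 0.0, 1.602]
force: [0.1, -0.0, 0.1]
width: 0.0852
finger_force: 0.0
```

```bash
python3 - <<'E'
from h import *
s=manip.observe(); print(s["clock"],s["tcp_pos"],np.degrees(s["ee_rot"]),s["joint_positions"])
c=cam("wrist"); np.savez("w1.npz",img=c["img"],T=c["cam_to_world"],f=c["f"],cx=c["cx"],cy=c["cy"])
cv2.imwrite("pics/w1.png",c["img"][:,:,::-1])
for b in blues(c): print(*b)
E
```

```text
3.7333 [ 0.5997 -0.0698  0.3039] [179.9975   0.0025  91.804 ] [-0.3322  0.1157  0.1095  1.5646 -0.      1.2071]
[109.6182  59.0636] 1760 [0.4446 0.0423] 47.04616165161133 27.527833938598633 6.183890342712402
[161.0283 167.9985] 1341 [ 0.4844 -0.0542] 46.76997375488281 27.158830642700195 5.192488193511963
```

View pics/w1.png

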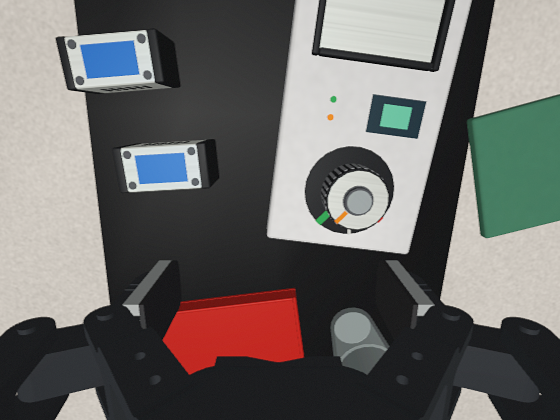

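The wrist view shows two lamps at (110,59) and (161,168), the collar's barrel at (359,201), the black disc around (349,190), the pointer at (342,216) next to the green mark (322,217), and the bay frame at the top. The collar starts open.

```bash
python3 - <<'E'
from h import *
d=np.load("w1.npz"); c=dict(img=d["img"],cam_to_world=d["T"],f=float(d["f"]),cx=float(d["cx"]),cy=float(d["cy"]))
g=cv2.cvtColor(c["img"],cv2.COLOR_RGB2GRAY); h=hsv(c)
# barrel: grey circle ; ring top: bright
r=cv2.HoughCircles(g[140:260,290:410],cv2.HOUGH_GRADIENT,1,5,param1=80,param2=15,minRadius=10,maxRadius=40)
print((r[0]+[290,140,0])[:6])
for z in (.091,.093,.095): print("barrel",z,ray(c,[359,201],z))
print("disc",ray(c,[349.5,189.5],.057))
for n,uv,z in [("ptr",(342,216),.093),("green",(322,217),.057),("ph corner",(268,237),.055),("ph corner2",(409,254),.055)]: print(n,ray(c,uv,z))
print("bay outer near corners",ray(c,[[313,54],[437,71]],.065))
E
```

```text
[[359.5 199.5  29.4]
 [355.5 196.5  31.6]
 [353.5 185.5  39.4]
 [343.5 192.5  39.4]
 [339.5 196.5  33.8]
 [357.5 181.5  33.8]]
barrel 0.091 [[ 0.6704 -0.0717  0.091 ]]
barrel 0.093 [[ 0.6698 -0.0712  0.093 ]]
barrel 0.095 [[ 0.6693 -0.0707  0.095 ]]
disc [[ 0.6688 -0.0688  0.057 ]]
ptr [[ 0.6561 -0.0854  0.093 ]]
green [[ 0.6437 -0.0978  0.057 ]]
ph corner [[ 0.5901 -0.1216  0.055 ]]
ph corner2 [[ 0.7373 -0.1357  0.055 ]]
bay outer near corners [[0.6249 0.0505 0.065 ]
 [0.7335 0.0404 0.065 ]]
```

{"api": "move_arm", "payload": {
  "increments": [
    {"gripper": 85,"dx": -0.03,"dy": 0.78,"dz": 0,"turn": 0},
    {"gripper": 85,"dx": -0.03,"dy": 0.78,"dz": 0,"turn": 0},
    {"gripper": 85,"dx": 0,"dy": 0.77,"dz": 0,"turn": 0},
    {"gripper": 85,"dx": 0,"dy": 0,"dz": 0.9,"turn": 0},
    {"gripper": 85,"dx": 0,"dy": 0,"dz": 0.9,"turn": 0},
    {"gripper": 85,"dx": 0,"dy": 0,"dz": 0.9,"turn": 0},
    {"gripper": 85,"dx": 0,"dy": 0,"dz": 0.9,"turn": 0},
    {"gripper": 85,"dx": 0,"dy": 0,"dz": 0.9,"turn": 0},
    {"gripper": 85,"dx": 0,"dy": 0,"dz": 0.6,"turn": 0},
    {"gripper": 85,"dx": 0,"dy": 0,"dz": 0.46,"turn": 0},
    {"gripper": 85,"dx": 0,"dy": 0,"dz": 0,"turn": 0},
    {"gripper": 85,"dx": 0,"dy": 0,"dz": 0,"turn": 0}
  ]
}}

```text
clock: 4.78
tcp_pos: [0.6694, -0.0692, 0.1371]
ee_rot: [-3.141, -0.0, 1.604]
force: [0.1, 0.3, 1.8]
width: 0.0849
finger_force: 0.0
```

{"api": "move_arm", "payload": {
  "increments": [
    {"gripper": 52,"dx": 0,"dy": 0,"dz": 0,"turn": 0},
    {"gripper": 52,"dx": 0,"dy": 0,"dz": 0,"turn": 0},
    {"gripper": 52,"dx": 0,"dy": 0,"dz": 0,"turn": 0},
    {"gripper": 52,"dx": 0,"dy": 0,"dz": 0,"turn": 0},
    {"gripper": 52,"dx": 0,"dy": 0,"dz": 0,"turn": 0},
    {"gripper": 52,"dx": 0,"dy": 0,"dz": 0,"turn": 0},
    {"gripper": 52,"dx": 0,"dy": 0,"dz": 0,"turn": 0},
    {"gripper": 52,"dx": 0,"dy": 0,"dz": 0,"turn": 0}
  ],
  "squeeze": 40
}}

```text
clock: 5.45
tcp_pos: [0.6694, -0.0696, 0.1394]
ee_rot: [3.142, 0.001, 1.604]
force: [-9.1, -0.1, 10.3]
width: 0.0546
finger_force: 42.6
```

{"api": "move_arm", "payload": {
  "increments": [
    {"gripper": 52,"dx": 0,"dy": -0.02,"dz": -0.08,"turn": 0},
    {"gripper": 52,"dx": 0,"dy": -0.02,"dz": 0,"turn": 0},
    {"gripper": 52,"dx": 0,"dy": 0,"dz": 0,"turn": -1},
    {"gripper": 52,"dx": 0,"dy": 0,"dz": 0,"turn": -1},
    {"gripper": 52,"dx": 0,"dy": 0,"dz": 0,"turn": -1},
    {"gripper": 52,"dx": 0,"dy": 0,"dz": 0,"turn": -1},
    {"gripper": 52,"dx": 0,"dy": 0,"dz": 0,"turn": -1},
    {"gripper": 52,"dx": 0,"dy": 0,"dz": 0,"turn": -1}
  ]
}}

```text
clock: 6.12
tcp_pos: [0.669, -0.0697, 0.1396]
ee_rot: [3.141, 0.001, 2.026]
force: [2.6, -1.2, -6.7]
width: 0.0543
finger_force: 47.8
```

```bash
python3 - <<'E'
from h import *
s=manip.observe(); print(s)
E
```

```text
{'clock': 6.1167, 'joint_positions': array([-0.2976,  0.3541,  0.0832,  1.2984, -0.0002,  0.8176]), 'joint_vel': array([ 0.0004,  0.0015, -0.0025,  0.0005,  0.0006, -0.8323]), 'joint_efforts': array([  1.0034, -70.867 ,  51.2053,   1.6392,   0.1855,   1.3534]), 'tcp_pos': array([ 0.669 , -0.0697,  0.1396]), 'ee_rot': array([3.1406, 0.0011, 2.0264]), 'force': array([ 2.6423, -1.2444, -6.6947]), 'wrist_torque': array([-0.3273, -0.7148, -0.026 ]), 'finger_force': 47.847238183021545, 'width': 0.05434314238897038}
```

{"api": "move_arm", "payload": {
  "increments": [
    {"gripper": 52,"dx": 0,"dy": 0,"dz": 0,"turn": -1},
    {"gripper": 52,"dx": 0,"dy": 0,"dz": 0,"turn": -1},
    {"gripper": 52,"dx": 0,"dy": 0,"dz": 0,"turn": -1},
    {"gripper": 52,"dx": 0,"dy": 0,"dz": 0,"turn": -1},
    {"gripper": 52,"dx": 0,"dy": 0,"dz": 0,"turn": -1},
    {"gripper": 52,"dx": 0,"dy": 0,"dz": 0,"turn": -1},
    {"gripper": 52,"dx": 0,"dy": 0,"dz": 0,"turn": -1},
    {"gripper": 52,"dx": 0,"dy": 0,"dz": 0,"turn": -1},
    {"gripper": 52,"dx": 0,"dy": 0,"dz": 0,"turn": -1},
    {"gripper": 52,"dx": 0,"dy": 0,"dz": 0,"turn": -1},
    {"gripper": 52,"dx": 0,"dy": 0,"dz": 0,"turn": -1},
    {"gripper": 52,"dx": 0,"dy": 0,"dz": 0,"turn": -1},
    {"gripper": 52,"dx": 0,"dy": 0,"dz": 0,"turn": -1},
    {"gripper": 52,"dx": 0,"dy": 0,"dz": 0,"turn": -1},
    {"gripper": 52,"dx": 0,"dy": 0,"dz": 0,"turn": -1},
    {"gripper": 52,"dx": 0,"dy": 0,"dz": 0,"turn": -1},
    {"gripper": 52,"dx": 0,"dy": 0,"dz": 0,"turn": -1},
    {"gripper": 52,"dx": 0,"dy": 0,"dz": 0,"turn": 0},
    {"gripper": 52,"dx": 0,"dy": 0,"dz": 0,"turn": 0}
  ]
}}

```text
clock: 7.7
tcp_pos: [0.6683, -0.07, 0.1396]
ee_rot: [-3.14, -0.0, -3.075]
force: [-1.2, -5.8, -3.7]
width: 0.0545
finger_force: 48.1
```

```bash
python3 - <<'E'
from h import *
s=manip.observe(); print(s)
c=cam("wrist"); crop(c,200,480,100,420,1.8,"w2.png")
E
```

```text
{'clock': 7.7, 'joint_positions': array([-0.298 ,  0.354 ,  0.0829,  1.2997, -0.0014, -0.3643]), 'joint_vel': array([ 0.0005,  0.0012, -0.    ,  0.0015, -0.0002,  0.0171]), 'joint_efforts': array([  3.6687, -69.9661,  51.6986,   0.1145,   1.5381,  -0.3191]), 'tcp_pos': array([ 0.6683, -0.07  ,  0.1396]), 'ee_rot': array([-3.1403, -0.0004, -3.0753]), 'force': array([-1.2023, -5.8214, -3.6932]), 'wrist_torque': array([-1.0109,  0.3314,  0.0268]), 'finger_force': 48.133639097213745, 'width': 0.05446097316559962}
```

View pics/w2.png

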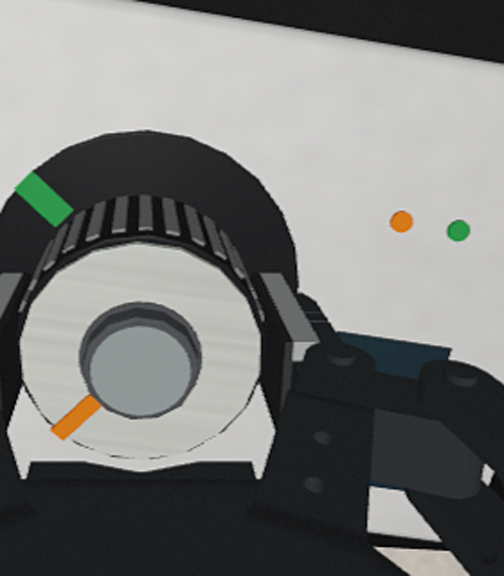

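The pointer is at lower left, which is world +x,-y. That is the red-mark side, 92° from where it began. I'll press once more against the stop, then release, rise, and look over the lamps.

{"api": "move_arm", "payload": {
  "increments": [
    {"gripper": 52,"dx": 0,"dy": 0,"dz": 0,"turn": -1},
    {"gripper": 52,"dx": 0,"dy": 0,"dz": 0,"turn": 0},
    {"gripper": 52,"dx": 0,"dy": 0,"dz": 0,"turn": 0},
    {"gripper": 85,"dx": 0,"dy": 0,"dz": 0,"turn": 0},
    {"gripper": 85,"dx": 0,"dy": 0,"dz": 0,"turn": 0},
    {"gripper": 85,"dx": 0,"dy": 0,"dz": 0,"turn": 0},
    {"gripper": 85,"dx": 0,"dy": 0,"dz": 0,"turn": 0},
    {"gripper": 85,"dx": 0,"dy": 0,"dz": 0,"turn": 0},
    {"gripper": 85,"dx": 0,"dy": 0,"dz": -0.8,"turn": 0},
    {"gripper": 85,"dx": 0,"dy": 0,"dz": -0.9,"turn": 0},
    {"gripper": 85,"dx": 0,"dy": 0,"dz": -0.9,"turn": 0},
    {"gripper": 85,"dx": 0,"dy": 0,"dz": -0.9,"turn": 0},
    {"gripper": 85,"dx": 0,"dy": 0,"dz": -0.9,"turn": 0},
    {"gripper": 85,"dx": 0,"dy": 0,"dz": -0.9,"turn": 0}
  ]
}}

```text
clock: 8.92
tcp_pos: [0.6683, -0.0691, 0.3001]
ee_rot: [-3.141, 0.001, -3.003]
force: [0.4, -0.9, -0.3]
width: 0.0848
finger_force: 0.0
```

{"api": "move_arm", "payload": {
  "increments": [
    {"gripper": 85,"dx": 0.87,"dy": 0.93,"dz": 0,"turn": 0},
    {"gripper": 85,"dx": 0.87,"dy": 0.93,"dz": 0,"turn": 0},
    {"gripper": 85,"dx": 0.87,"dy": 0.93,"dz": 0,"turn": 0},
    {"gripper": 85,"dx": 0.87,"dy": 0.93,"dz": 0,"turn": 0},
    {"gripper": 85,"dx": 0.87,"dy": 0.93,"dz": 0,"turn": 0},
    {"gripper": 85,"dx": 0,"dy": 0,"dz": 0,"turn": 0},
    {"gripper": 85,"dx": 0,"dy": 0,"dz": 0,"turn": 0},
    {"gripper": 85,"dx": 0,"dy": 0,"dz": 0,"turn": 0}
  ]
}}

```text
clock: 9.58
tcp_pos: [0.5203, 0.0509, 0.2989]
ee_rot: [-3.141, 0.001, -3.003]
force: [0.6, -0.4, 0.7]
width: 0.085
finger_force: 0.0
```

```bash
python3 - <<'E'
from h import *
s=manip.observe(); print(s["clock"],s["tcp_pos"],np.degrees(s["ee_rot"]),s["joint_positions"],s["wrist_torque"])
c=cam("wrist"); np.savez("w3.npz",img=c["img"],T=c["cam_to_world"],f=c["f"],cx=c["cx"],cy=c["cy"])
cv2.imwrite("pics/w3.png",c["img"][:,:,::-1])
for b in blues(c): print(*b)
E
```

```text
9.5833 [0.5203 0.0509 0.2989] [-179.9676    0.0755 -172.0558] [-0.1529 -0.1343 -0.148   1.5557 -0.0002 -0.2916] [ 0.0032  0.0238 -0.0027]
[280.048 107.629] 1582 [0.445  0.0421] 47.1617546081543 26.669673919677734 6.1663641929626465
[171.8987 136.796 ] 1490 [ 0.4847 -0.0543] 47.2773551940918 26.87921714782715 5.1695709228515625
[392.307  171.8175] 1381 [0.4883 0.157 ] 46.95016860961914 27.028921127319336 6.838174819946289
```

View pics/w3.png

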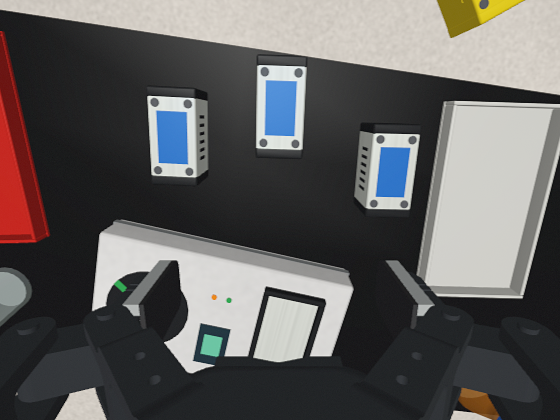

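{"api": "move_arm", "payload": {
  "increments": [
    {"gripper": 75,"dx": 0.375,"dy": -0.845,"dz": 0,"turn": 0.7},
    {"gripper": 75,"dx": 0.375,"dy": -0.845,"dz": 0,"turn": 0},
    {"gripper": 75,"dx": 0.375,"dy": -0.845,"dz": 0,"turn": 0},
    {"gripper": 75,"dx": 0.375,"dy": -0.845,"dz": 0,"turn": 0},
    {"gripper": 75,"dx": 0,"dy": 0,"dz": 0.9,"turn": 0},
    {"gripper": 75,"dx": 0,"dy": 0,"dz": 0.9,"turn": 0},
    {"gripper": 75,"dx": 0,"dy": 0,"dz": 0.9,"turn": 0},
    {"gripper": 75,"dx": 0,"dy": 0,"dz": 0.9,"turn": 0},
    {"gripper": 75,"dx": 0,"dy": 0,"dz": 0.5,"turn": 0},
    {"gripper": 75,"dx": 0,"dy": 0,"dz": 0,"turn": 0}
  ]
}}

```text
clock: 10.47
tcp_pos: [0.4842, -0.0548, 0.1717]
ee_rot: [3.139, -0.005, -3.054]
force: [0.6, -0.1, -0.0]
width: 0.0752
finger_force: 0.0
```

```bash
python3 - <<'E'
from h import *
s=manip.observe(); print(s["clock"],s["tcp_pos"],np.degrees(s["ee_rot"]))
c=cam("wrist")
for b in blues(c): print(*b)
d=np.load("w3.npz"); c=dict(img=d["img"],cam_to_world=d["T"],f=float(d["f"]),cx=float(d["cx"]),cy=float(d["cy"]))
print("white",ray(c,[[444,101],[417,291],[523,298]],.024))
print("red",ray(c,[[3,32],[48,237]],.024))
print("bay",ray(c,[[267,288],[326,301]],.065))
E
```

```text
10.4667 [ 0.4842 -0.0548  0.1717] [ 179.8556   -0.2994 -174.9552]
[451.1077 184.9724] 3834 [0.4452 0.0427] 47.82682800292969 27.499549865722656 6.109726428985596
[279.0594 236.0999] 3365 [ 0.4851 -0.0539] 46.85682678222656 27.406137466430664 5.110715389251709
white [[0.4146 0.2024 0.024 ]
 [0.6236 0.2287 0.024 ]
 [0.6153 0.3539 0.024 ]]
red [[ 0.4121 -0.2265  0.024 ]
 [ 0.6154 -0.194   0.024 ]]
bay [[0.6212 0.0535 0.065 ]
 [0.6276 0.116  0.065 ]]
```

{"api": "move_arm", "payload": {
  "increments": [
    {"gripper": 75,"dx": 0,"dy": 0,"dz": 0.9,"turn": 0},
    {"gripper": 75,"dx": 0,"dy": 0,"dz": 0.9,"turn": 0},
    {"gripper": 75,"dx": 0,"dy": 0,"dz": 0.8,"turn": 0},
    {"gripper": 75,"dx": 0,"dy": 0,"dz": 0.25,"turn": 0},
    {"gripper": 75,"dx": 0,"dy": 0,"dz": 0,"turn": 0},
    {"gripper": 40,"dx": 0,"dy": 0,"dz": 0,"turn": 0},
    {"gripper": 40,"dx": 0,"dy": 0,"dz": 0,"turn": 0},
    {"gripper": 40,"dx": 0,"dy": 0,"dz": 0,"turn": 0},
    {"gripper": 40,"dx": 0,"dy": 0,"dz": 0,"turn": 0},
    {"gripper": 40,"dx": 0,"dy": 0,"dz": 0,"turn": 0},
    {"gripper": 40,"dx": 0,"dy": 0,"dz": 0,"turn": 0}
  ],
  "squeeze": 60
}}

```text
clock: 11.43
tcp_pos: [0.4869, -0.0549, 0.0924]
ee_rot: [-3.14, 0.003, -3.052]
force: [-0.0, 1.0, 6.5]
width: 0.0432
finger_force: 62.6
```

{"api": "move_arm", "payload": {
  "increments": [
    {"gripper": 40,"dx": 0,"dy": 0,"dz": -0.3,"turn": 0},
    {"gripper": 40,"dx": 0,"dy": 0,"dz": -0.8,"turn": 0},
    {"gripper": 40,"dx": 0,"dy": 0,"dz": -0.9,"turn": 0},
    {"gripper": 40,"dx": 0,"dy": 0,"dz": -0.9,"turn": 0},
    {"gripper": 40,"dx": 0,"dy": 0,"dz": -0.9,"turn": 0},
    {"gripper": 40,"dx": 0,"dy": 0,"dz": -0.7,"turn": 0},
    {"gripper": 40,"dx": 0,"dy": 0,"dz": 0,"turn": 0},
    {"gripper": 40,"dx": 0,"dy": 0,"dz": 0,"turn": 0},
    {"gripper": 40,"dx": 0,"dy": 0,"dz": 0,"turn": 0},
    {"gripper": 40,"dx": 0,"dy": 0,"dz": 0,"turn": 0}
  ]
}}

```text
clock: 12.27
tcp_pos: [0.4847, -0.0543, 0.2234]
ee_rot: [3.141, -0.002, -3.052]
force: [-0.2, 0.0, -4.5]
width: 0.0434
finger_force: 62.3
```

{"api": "move_arm", "payload": {
  "increments": [
    {"gripper": 40,"dx": -1,"dy": 0,"dz": 0,"turn": 0},
    {"gripper": 40,"dx": -1,"dy": 0,"dz": 0,"turn": 0},
    {"gripper": 40,"dx": -1,"dy": 0,"dz": 0,"turn": 0},
    {"gripper": 40,"dx": 0,"dy": 0,"dz": 0,"turn": 0},
    {"gripper": 40,"dx": 0,"dy": 0,"dz": 0,"turn": 0},
    {"gripper": 40,"dx": 0,"dy": 0,"dz": 0,"turn": 0},
    {"gripper": 40,"dx": 0,"dy": 0,"dz": 0,"turn": 0},
    {"gripper": 40,"dx": 0,"dy": 0,"dz": 0,"turn": 0},
    {"gripper": 40,"dx": 0,"dy": 0,"dz": 0,"turn": 0},
    {"gripper": 40,"dx": 0,"dy": 0,"dz": 0,"turn": 0},
    {"gripper": 40,"dx": 0,"dy": 0,"dz": 0,"turn": 0},
    {"gripper": 40,"dx": 0,"dy": 0,"dz": 0,"turn": 0}
  ]
}}

```text
clock: 13.27
tcp_pos: [0.575, -0.0466, 0.2252]
ee_rot: [-3.141, 0.0, -3.052]
force: [0.4, -0.5, -3.8]
width: 0.0431
finger_force: 64.2
```

```bash
cat > tq.py <<'E'
from h import *
import sys
L=[]
for i in range(6):
    s=manip.observe(); L.append(np.r_[s["wrist_torque"],s["force"]]); viewer.read_camera("wrist") if i<5 else 0
L=np.array(L); s=manip.observe()
R=Ro.from_euler("xyz",s["ee_rot"]).as_matrix()
m=L.mean(0); print("clk",s["clock"],s["tcp_pos"],np.degrees(s["ee_rot"]),"w",s["width"],"\nF",m[3:],"T",m[:3],"Ttool",R.T@m[:3],"std",L.std(0)[:3])
E
python3 tq.py
```

```text
clk 13.5167 [ 0.5751 -0.0465  0.225 ] [-179.9957    0.0024 -174.8731] w 0.04317627165628664 
F [ 0.1848 -0.2165 -4.1583] T [-0.0032  0.0451 -0.0089] Ttool [-0.0008  0.0453  0.0089] std [0.0283 0.0337 0.0276]
```

{"api": "move_arm", "payload": {
  "increments": [
    {"gripper": 40,"dx": 1,"dy": 0,"dz": 0,"turn": 0},
    {"gripper": 40,"dx": 1,"dy": 0,"dz": 0,"turn": 0},
    {"gripper": 40,"dx": 1,"dy": 0,"dz": 0,"turn": 0},
    {"gripper": 40,"dx": 0,"dy": 0,"dz": 0,"turn": 0},
    {"gripper": 40,"dx": 0,"dy": 0,"dz": 0,"turn": 0},
    {"gripper": 40,"dx": 0,"dy": 0,"dz": 0,"turn": 0},
    {"gripper": 40,"dx": 0,"dy": 0,"dz": 0,"turn": 0},
    {"gripper": 40,"dx": 0,"dy": 0,"dz": 0,"turn": 0},
    {"gripper": 40,"dx": 0,"dy": 0,"dz": 0,"turn": 0},
    {"gripper": 40,"dx": 0,"dy": 0,"dz": 0,"turn": 0},
    {"gripper": 40,"dx": 0,"dy": 0,"dz": 0,"turn": 0},
    {"gripper": 40,"dx": 0,"dy": 0,"dz": 0,"turn": 0}
  ]
}}

```text
clock: 14.52
tcp_pos: [0.4856, -0.0545, 0.2249]
ee_rot: [3.142, -0.0, -3.052]
force: [0.1, -0.7, -4.3]
width: 0.0429
finger_force: 64.2
```

```bash
python3 tq.py
```

```text
clk 14.7667 [ 0.4855 -0.0546  0.225 ] [-179.9937    0.0036 -174.8713] w 0.04381270233687752 
F [ 0.096 -0.14  -4.492] T [-0.0106  0.0316 -0.0099] Ttool [0.0078 0.0325 0.0099] std [0.0178 0.0273 0.0338]
```

```bash
cat > tq.py <<'E'
from h import *
import sys
N=int(sys.argv[1]); L=[]
for i in range(N):
    s=manip.observe(); L.append(np.r_[s["wrist_torque"],s["force"],s["joint_efforts"][3:5]]); viewer.read_camera("wrist") if i<N-1 else 0
L=np.array(L); m=L.mean(0); sd=L.std(0)
print("clk",s["clock"],s["tcp_pos"],np.degrees(s["ee_rot"])[2],"w",s["width"],"Fz",m[5],"T",m[:3],"eff",m[6:],"std",sd[1],sd[6:])
E
python3 tq.py 12
```

```text
clk 15.3167 [ 0.4855 -0.0546  0.225 ] -174.87411438101634 w 0.0427325002164669 Fz -4.010701689682967 T [-0.0044  0.0223 -0.0159] eff [-0.0236  0.0126] std 0.018765480519416945 [0.0007 0.0002]
```

{"api": "move_arm", "payload": {
  "increments": [
    {"gripper": 40,"dx": -1,"dy": 0,"dz": 0,"turn": 0},
    {"gripper": 40,"dx": -1,"dy": 0,"dz": 0,"turn": 0},
    {"gripper": 40,"dx": -1,"dy": 0,"dz": 0,"turn": 0},
    {"gripper": 40,"dx": 0,"dy": 0,"dz": 0,"turn": 0},
    {"gripper": 40,"dx": 0,"dy": 0,"dz": 0,"turn": 0},
    {"gripper": 40,"dx": 0,"dy": 0,"dz": 0,"turn": 0},
    {"gripper": 40,"dx": 0,"dy": 0,"dz": 0,"turn": 0},
    {"gripper": 40,"dx": 0,"dy": 0,"dz": 0,"turn": 0},
    {"gripper": 40,"dx": 0,"dy": 0,"dz": 0,"turn": 0},
    {"gripper": 40,"dx": 0,"dy": 0,"dz": 0,"turn": 0},
    {"gripper": 40,"dx": 0,"dy": 0,"dz": 0,"turn": 0},
    {"gripper": 40,"dx": 0,"dy": 0,"dz": 0,"turn": 0}
  ]
}}

```text
clock: 16.32
tcp_pos: [0.575, -0.0466, 0.2252]
ee_rot: [-3.141, 0.0, -3.052]
force: [0.6, -0.2, -3.3]
width: 0.0437
finger_force: 64.8
```

```bash
python3 tq.py 14
```

```text
clk 16.9667 [ 0.5751 -0.0465  0.225 ] -174.8726117058774 w 0.04349708587791086 Fz -4.089407050496703 T [-0.0037  0.0205 -0.0081] eff [-0.0213  0.0105] std 0.022481680474192398 [0.0008 0.0003]
```

Joint effort 4 is almost noise-free. It changed by 0.002 N m between the two strokes, against about 0.064 expected for a broken lamp, so lamp A is sound and goes to the bay.

{"api": "move_arm", "payload": {
  "increments": [
    {"gripper": 40,"dx": 0,"dy": 0,"dz": -0.35,"turn": 0.88},
    {"gripper": 40,"dx": 0,"dy": 0,"dz": -0.35,"turn": 0.88},
    {"gripper": 40,"dx": 0,"dy": 0,"dz": -0.35,"turn": 0.88},
    {"gripper": 40,"dx": -0.7,"dy": 0.25,"dz": 0,"turn": 0},
    {"gripper": 40,"dx": -0.7,"dy": 0.25,"dz": 0,"turn": 0},
    {"gripper": 40,"dx": -0.7,"dy": 0.25,"dz": 0,"turn": 0},
    {"gripper": 40,"dx": 0,"dy": 0,"dz": 0,"turn": 0},
    {"gripper": 40,"dx": 0,"dy": 0,"dz": 0,"turn": 0},
    {"gripper": 40,"dx": 0,"dy": 0,"dz": 0,"turn": 0}
  ]
}}

```text
clock: 17.72
tcp_pos: [0.6396, -0.0301, 0.2562]
ee_rot: [-3.141, -0.001, 3.047]
force: [-0.6, -0.8, -3.6]
width: 0.0432
finger_force: 64.8
```

```bash
python3 - <<'E'
from h import *
s=manip.observe(); print(s["clock"],s["tcp_pos"],np.degrees(s["ee_rot"]),s["joint_positions"],s["joint_efforts"][3:])
c=cam("wrist"); np.savez("w4.npz",img=c["img"],T=c["cam_to_world"],f=c["f"],cx=c["cx"],cy=c["cy"])
cv2.imwrite("pics/w4.png",c["img"][:,:,::-1])
for b in blues(c): print(*b)
E
```

```text
17.7167 [ 0.6396 -0.0301  0.2562] [-179.9939   -0.0501  174.5782] [-0.2507  0.2244  0.1432  1.4904 -0.0002 -0.156 ] [-0.1484  0.0325  0.0119]
[517.003   4.216] 338 [0.5098 0.1591] 28.0687198638916 7.78493595123291 84.59769439697266
[277.9846 299.6552] 8576 [ 0.7384 -0.0397] 120.3186264038086 69.53582000732422 -5.3876190185546875
```

View pics/w4.png

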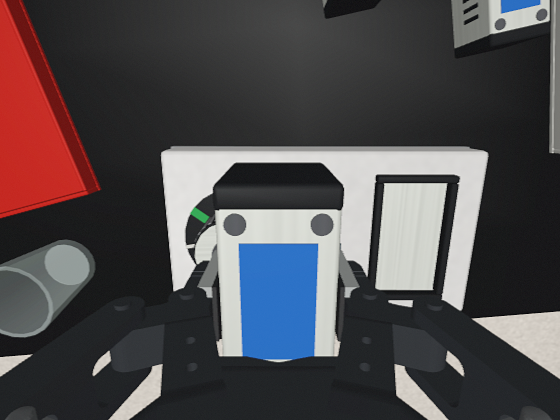

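The view shows the held lamp in the middle and the bay frame on the right, with outer top corners at about (377,176), (459,177), (442,297) and (369,297). It is square to the tool.

```bash
python3 - <<'E'
from h import *
d=np.load("w4.npz"); c=dict(img=d["img"],cam_to_world=d["T"],f=float(d["f"]),cx=float(d["cx"]),cy=float(d["cy"]))
P=ray(c,[[377,176],[459,177],[442,299],[369,290]],.065); print(P)
g=cv2.cvtColor(c["img"],cv2.COLOR_RGB2GRAY)
for v in (200,230,260,280): print(v,g[v,360:480].tolist())
for u in (400,420): print(u,g[165:310,u].tolist())
E
```

```text
[[0.6238 0.0506 0.065 ]
 [0.6307 0.1159 0.065 ]
 [0.7398 0.1064 0.065 ]
 [0.7248 0.0421 0.065 ]]
200 [214, 215, 214, 215, 214, 214, 214, 214, 213, 214, 213, 214, 220, 178, 8, 22, 30, 38, 43, 44, 41, 33, 65, 194, 222, 215, 213, 214, 215, 215, 215, 215, 214, 213, 213, 214, 213, 214, 216, 216, 213, 209, 211, 215, 213, 208, 208, 212, 214, 215, 216, 215, 213, 211, 212, 214, 215, 216, 216, 212, 208, 206, 207, 208, 210, 211, 212, 213, 213, 213, 213, 214, 213, 212, 212, 214, 214, 211, 209, 207, 208, 210, 211, 219, 182, 52, 15, 23, 23, 26, 32, 36, 40, 38, 37, 28, 154, 209, 218, 215, 214, 215, 215, 215, 215, 215, 214, 215, 215, 215, 214, 214, 214, 214, 214, 214, 215, 217, 214, 208]
230 [214, 214, 214, 214, 215, 215, 215, 215, 216, 220, 192, 102, 12, 21, 31, 41, 44, 41, 37, 24, 152, 207, 216, 212, 211, 213, 214, 214, 213, 212, 210, 209, 210, 211, 211, 212, 213, 210, 208, 211, 213, 211, 207, 208, 211, 211, 213, 213, 213, 212, 210, 211, 212, 213, 215, 213, 208, 205, 205, 205, 208, 211, 211, 211, 210, 211, 211, 212, 211, 211, 211, 213, 212, 210, 208, 206, 207, 209, 211, 220, 179, 9, 21, 20, 24, 28
[... 2015 characters left out ...]
20 [215, 215, 216, 216, 216, 216, 215, 217, 225, 152, 40, 27, 44, 45, 43, 41, 37, 19, 185, 221, 218, 216, 216, 216, 216, 214, 214, 213, 212, 212, 211, 211, 210, 209, 209, 208, 208, 207, 207, 206, 206, 206, 206, 205, 205, 205, 205, 204, 205, 205, 206, 205, 205, 206, 206, 206, 206, 206, 206, 206, 206, 207, 206, 207, 207, 208, 208, 209, 209, 209, 209, 210, 210, 210, 211, 210, 210, 210, 210, 211, 210, 211, 211, 210, 210, 210, 209, 209, 209, 209, 209, 209, 209, 209, 209, 210, 210, 209, 210, 210, 209, 210, 210, 209, 209, 210, 209, 209, 209, 209, 209, 209, 209, 209, 209, 210, 210, 209, 210, 209, 209, 209, 210, 213, 208, 67, 19, 22, 25, 29, 36, 37, 35, 37, 35, 36, 36, 35, 38, 36, 35, 34, 36, 34, 37]
```

```bash
python3 - <<'E'
from h import *
d=np.load("w4.npz"); c=dict(img=d["img"],cam_to_world=d["T"],f=float(d["f"]),cx=float(d["cx"]),cy=float(d["cy"]))
a=np.radians(-5.4); R=np.array([[np.cos(a),-np.sin(a)],[np.sin(a),np.cos(a)]])
e=ray(c,[[410,182.7],[400,299.7],[379.7,230],[451.3,230],[382.7,200],[455.7,200],[376.7,260],[446.7,260]],.065)[:,:2]@R  # photometer-aligned coords
print(e)
x=[e[0,0]+.05,e[1,0]-.056]; y=[e[2,1]+.027,e[3,1]-.033,e[4,1]+.027,e[5,1]-.033,e[6,1]+.027,e[7,1]-.033]
print(x,y,R@[np.mean(x),np.mean(y)])
q=ray(c,[[382.7,200],[376.7,260],[455.7,200],[446.7,260]],.065); print("yaw",np.degrees(np.arctan2(q[1]-q[0],1)[1]/1) , [np.degrees(np.arctan2(*(q[i+1]-q[i])[:2][::-1])) for i in (0,2)])
# held lamp: blue near edge & sides, top at tcp z -?
E
```

```text
[[0.6217 0.136 ]
 [0.7272 0.1384]
 [0.6618 0.115 ]
 [0.6618 0.1748]
 [0.636  0.1153]
 [0.636  0.1748]
 [0.689  0.1146]
 [0.689  0.1747]]
[np.float64(0.6716802134794737), np.float64(0.6712411296504283)] [np.float64(0.14198118665303563), np.float64(0.1418059401143037), np.float64(0.14230503347772738), np.float64(0.1417795378776392), np.float64(0.1416403523587623), np.float64(0.1416622506498066)] [0.6818 0.078 ]
yaw -0.3237302985280341 [np.float64(-6.1184097705041625), np.float64(-5.526785351358539)]
```

{"api": "move_arm", "payload": {
  "increments": [
    {"gripper": 40,"dx": -0.265,"dy": 0.93,"dz": 0,"turn": 0},
    {"gripper": 40,"dx": -0.265,"dy": 0.93,"dz": 0,"turn": 0},
    {"gripper": 40,"dx": -0.265,"dy": 0.93,"dz": 0,"turn": 0},
    {"gripper": 40,"dx": -0.265,"dy": 0.93,"dz": 0,"turn": 0},
    {"gripper": 40,"dx": 0,"dy": 0,"dz": 0.9,"turn": 0},
    {"gripper": 40,"dx": 0,"dy": 0,"dz": 0.9,"turn": 0},
    {"gripper": 40,"dx": 0,"dy": 0,"dz": 0.5,"turn": 0},
    {"gripper": 40,"dx": 0,"dy": 0,"dz": 0,"turn": 0},
    {"gripper": 40,"dx": 0,"dy": 0,"dz": 0,"turn": 0},
    {"gripper": 40,"dx": 0,"dy": 0,"dz": 0,"turn": 0}
  ]
}}

```text
clock: 18.6
tcp_pos: [0.6826, 0.0776, 0.1895]
ee_rot: [-3.142, 0.002, 3.046]
force: [0.2, -0.1, -3.4]
width: 0.0434
finger_force: 64.9
```

{"api": "move_arm", "payload": {
  "increments": [
    {"gripper": 40,"dx": 0.02,"dy": 0,"dz": 0.5,"turn": 0},
    {"gripper": 40,"dx": 0,"dy": 0,"dz": 0.5,"turn": 0},
    {"gripper": 40,"dx": 0,"dy": 0,"dz": 0.25,"turn": 0},
    {"gripper": 40,"dx": 0,"dy": 0,"dz": 0.1,"turn": 0},
    {"gripper": 40,"dx": 0,"dy": 0,"dz": 0,"turn": 0},
    {"gripper": 40,"dx": 0,"dy": 0,"dz": 0,"turn": 0}
  ]
}}

```text
clock: 19.1
tcp_pos: [0.6822, 0.0779, 0.1484]
ee_rot: [-3.142, 0.002, 3.047]
force: [-0.4, 0.1, -3.7]
width: 0.0432
finger_force: 65.3
```

{"api": "move_arm", "payload": {
  "increments": [
    {"gripper": 40,"dx": 0,"dy": 0,"dz": 0.05,"turn": 0},
    {"gripper": 40,"dx": 0,"dy": 0,"dz": 0.05,"turn": 0},
    {"gripper": 40,"dx": 0,"dy": 0,"dz": 0,"turn": 0}
  ]
}}

```text
clock: 19.35
tcp_pos: [0.6824, 0.078, 0.1475]
ee_rot: [-3.141, 0.003, 3.047]
force: [-7.7, 0.4, 12.8]
width: 0.0432
finger_force: 67.0
```

{"api": "move_arm", "payload": {
  "increments": [
    {"gripper": 62,"dx": 0,"dy": 0,"dz": -0.04,"turn": 0},
    {"gripper": 62,"dx": 0,"dy": 0,"dz": 0,"turn": 0},
    {"gripper": 62,"dx": 0,"dy": 0,"dz": 0,"turn": 0},
    {"gripper": 62,"dx": 0,"dy": 0,"dz": 0,"turn": 0},
    {"gripper": 62,"dx": 0,"dy": 0,"dz": 0,"turn": 0},
    {"gripper": 62,"dx": 0,"dy": 0,"dz": -0.3,"turn": 0},
    {"gripper": 62,"dx": 0,"dy": 0,"dz": -0.9,"turn": 0},
    {"gripper": 62,"dx": 0,"dy": 0,"dz": -0.9,"turn": 0},
    {"gripper": 75,"dx": 0,"dy": 0,"dz": -0.9,"turn": 0},
    {"gripper": 75,"dx": 0,"dy": 0,"dz": -0.9,"turn": 0},
    {"gripper": 75,"dx": 0,"dy": 0,"dz": -0.4,"turn": 0}
  ]
}}

```text
clock: 20.27
tcp_pos: [0.6824, 0.0781, 0.2792]
ee_rot: [3.142, 0.005, 3.047]
force: [1.4, 0.8, 1.0]
width: 0.0752
finger_force: 0.0
```

{"api": "move_arm", "payload": {
  "increments": [
    {"gripper": 75,"dx": 0.97,"dy": -0.24,"dz": 0,"turn": 0},
    {"gripper": 75,"dx": 0.97,"dy": -0.24,"dz": 0,"turn": 0},
    {"gripper": 75,"dx": 0.97,"dy": -0.24,"dz": 0,"turn": 0},
    {"gripper": 75,"dx": 0.97,"dy": -0.24,"dz": 0,"turn": 0},
    {"gripper": 75,"dx": 0.97,"dy": -0.24,"dz": 0,"turn": 0},
    {"gripper": 75,"dx": 0.97,"dy": -0.24,"dz": 0,"turn": 0},
    {"gripper": 75,"dx": 0.97,"dy": -0.24,"dz": 0,"turn": 0},
    {"gripper": 75,"dx": 0.97,"dy": -0.24,"dz": 0,"turn": 0},
    {"gripper": 75,"dx": 0,"dy": 0,"dz": 0,"turn": -0.96},
    {"gripper": 75,"dx": 0,"dy": 0,"dz": 0,"turn": -0.96},
    {"gripper": 75,"dx": 0,"dy": 0,"dz": 0,"turn": -0.96},
    {"gripper": 75,"dx": 0,"dy": 0,"dz": 0,"turn": 0},
    {"gripper": 75,"dx": 0,"dy": 0,"dz": 0,"turn": 0}
  ]
}}

```text
clock: 21.35
tcp_pos: [0.4443, 0.0428, 0.274]
ee_rot: [-3.142, -0.0, -3.037]
force: [0.4, -0.2, 0.4]
width: 0.0748
finger_force: 0.0
```

```bash
cat > look.py <<'E'
from h import *
import sys
s=manip.observe(); print(s["clock"],s["tcp_pos"],np.degrees(s["ee_rot"])[2],s["joint_positions"],"eff",s["joint_efforts"][3])
c=cam("wrist"); np.savez(sys.argv[1]+".npz",img=c["img"],T=c["cam_to_world"],f=c["f"],cx=c["cx"],cy=c["cy"])
cv2.imwrite("pics/"+sys.argv[1]+".png",c["img"][:,:,::-1])
for b in blues(c,float(sys.argv[2])if len(sys.argv)>2 else .054): print(*b)
c=cam("side")
print("side lamps:",[(b[2].round(4).tolist(),round(b[5],1)) for b in blues(c)])
for b in blues(c,.109): print("  at bay height",b[2]) if abs(b[2][0]-.68)<.05 and abs(b[2][1]-.08)<.05 else 0
E
python3 look.py w5
```

```text
21.35 [0.4443 0.0428 0.274 ] -174.02897738790944 [-0.1985 -0.3772 -0.3985  1.5496 -0.0001 -0.3028] eff 0.012907943164464086
[483.6445  43.8827] 2208 [0.3033 0.1937] 47.21438217163086 27.320655822753906 36.966407775878906
[277.5 196. ] 1530 [0.4448 0.0423] 46.32499694824219 26.708040237426758 5.998892784118652
[395.0885 247.8952] 1040 [0.4874 0.1571] 45.15399932861328 27.07071304321289 6.6909637451171875
side lamps: [([-0.17, -0.9816], -84.2), ([0.184, -0.3172], -10.4), ([0.7151, 0.0443], -4.9), ([0.4457, 0.0429], 7.8), ([0.7482, 0.261], -4.6), ([0.4887, 0.1579], 6.3), ([0.3044, 0.1939], 37.2)]
  at bay height [0.6807 0.0789]
```

{"api": "move_arm", "payload": {
  "increments": [
    {"gripper": 75,"dx": 0,"dy": 0,"dz": 0.9,"turn": 0},
    {"gripper": 75,"dx": 0,"dy": 0,"dz": 0.9,"turn": 0},
    {"gripper": 75,"dx": 0,"dy": 0,"dz": 0.9,"turn": 0},
    {"gripper": 75,"dx": 0,"dy": 0,"dz": 0.9,"turn": 0},
    {"gripper": 75,"dx": 0,"dy": 0,"dz": 0.9,"turn": 0},
    {"gripper": 75,"dx": 0,"dy": 0,"dz": 0.9,"turn": 0},
    {"gripper": 75,"dx": 0,"dy": 0,"dz": 0.5,"turn": 0},
    {"gripper": 75,"dx": 0,"dy": 0,"dz": 0.2,"turn": 0},
    {"gripper": 75,"dx": 0,"dy": 0,"dz": 0,"turn": 0},
    {"gripper": 40,"dx": 0,"dy": 0,"dz": 0,"turn": 0},
    {"gripper": 40,"dx": 0,"dy": 0,"dz": 0,"turn": 0},
    {"gripper": 40,"dx": 0,"dy": 0,"dz": 0,"turn": 0},
    {"gripper": 40,"dx": 0,"dy": 0,"dz": 0,"turn": 0},
    {"gripper": 40,"dx": 0,"dy": 0,"dz": 0,"turn": 0},
    {"gripper": 40,"dx": 0,"dy": 0,"dz": 0,"turn": 0},
    {"gripper": 40,"dx": 0,"dy": 0,"dz": 0,"turn": 0}
  ]
}}

```text
clock: 22.78
tcp_pos: [0.4455, 0.0425, 0.0928]
ee_rot: [-3.141, 0.003, -3.036]
force: [-0.9, -0.7, 5.3]
width: 0.0432
finger_force: 62.1
```

{"api": "move_arm", "payload": {
  "increments": [
    {"gripper": 40,"dx": 0,"dy": 0,"dz": -0.3,"turn": 0},
    {"gripper": 40,"dx": 0,"dy": 0,"dz": -0.8,"turn": 0},
    {"gripper": 40,"dx": 0,"dy": 0,"dz": -0.9,"turn": 0},
    {"gripper": 40,"dx": 0,"dy": 0,"dz": -0.9,"turn": 0},
    {"gripper": 40,"dx": 0,"dy": 0,"dz": -0.9,"turn": 0},
    {"gripper": 40,"dx": 0,"dy": 0,"dz": -0.8,"turn": 0},
    {"gripper": 40,"dx": 0,"dy": 0,"dz": 0,"turn": 0},
    {"gripper": 40,"dx": 0,"dy": 0,"dz": 0,"turn": 0},
    {"gripper": 40,"dx": 0,"dy": 0,"dz": 0,"turn": 0},
    {"gripper": 40,"dx": 0,"dy": 0,"dz": 0,"turn": 0}
  ]
}}

```text
clock: 23.62
tcp_pos: [0.4437, 0.0429, 0.2279]
ee_rot: [3.141, -0.002, -3.035]
force: [-0.0, 0.0, -1.8]
width: 0.0429
finger_force: 61.6
```

{"api": "move_arm", "payload": {
  "increments": [
    {"gripper": 40,"dx": -1,"dy": 0,"dz": 0,"turn": 0},
    {"gripper": 40,"dx": -1,"dy": 0,"dz": 0,"turn": 0},
    {"gripper": 40,"dx": -1,"dy": 0,"dz": 0,"turn": 0},
    {"gripper": 40,"dx": 0,"dy": 0,"dz": 0,"turn": 0},
    {"gripper": 40,"dx": 0,"dy": 0,"dz": 0,"turn": 0},
    {"gripper": 40,"dx": 0,"dy": 0,"dz": 0,"turn": 0},
    {"gripper": 40,"dx": 0,"dy": 0,"dz": 0,"turn": 0},
    {"gripper": 40,"dx": 0,"dy": 0,"dz": 0,"turn": 0},
    {"gripper": 40,"dx": 0,"dy": 0,"dz": 0,"turn": 0},
    {"gripper": 40,"dx": 0,"dy": 0,"dz": 0,"turn": 0},
    {"gripper": 40,"dx": 0,"dy": 0,"dz": 0,"turn": 0},
    {"gripper": 40,"dx": 0,"dy": 0,"dz": 0,"turn": 0}
  ]
}}

```text
clock: 24.62
tcp_pos: [0.5338, 0.0523, 0.2294]
ee_rot: [-3.141, 0.0, -3.035]
force: [0.3, -0.1, -1.2]
width: 0.0431
finger_force: 61.5
```

```bash
python3 tq.py 4
```

```text
clk 24.7667 [0.5339 0.0523 0.2292] -173.912658164533 w 0.04312214898582149 Fz -1.8159453749272205 T [-0.0044  0.0051 -0.0027] eff [ 0.0025 -0.001 ] std 0.00625139116571058 [0.0003 0.    ]
```

{"api": "move_arm", "payload": {
  "increments": [
    {"gripper": 40,"dx": 1,"dy": 0,"dz": 0,"turn": 0},
    {"gripper": 40,"dx": 1,"dy": 0,"dz": 0,"turn": 0},
    {"gripper": 40,"dx": 1,"dy": 0,"dz": 0,"turn": 0},
    {"gripper": 40,"dx": 0,"dy": 0,"dz": 0,"turn": 0},
    {"gripper": 40,"dx": 0,"dy": 0,"dz": 0,"turn": 0},
    {"gripper": 40,"dx": 0,"dy": 0,"dz": 0,"turn": 0},
    {"gripper": 40,"dx": 0,"dy": 0,"dz": 0,"turn": 0},
    {"gripper": 40,"dx": 0,"dy": 0,"dz": 0,"turn": 0},
    {"gripper": 40,"dx": 0,"dy": 0,"dz": 0,"turn": 0},
    {"gripper": 40,"dx": 0,"dy": 0,"dz": 0,"turn": 0},
    {"gripper": 40,"dx": 0,"dy": 0,"dz": 0,"turn": 0},
    {"gripper": 40,"dx": 0,"dy": 0,"dz": 0,"turn": 0}
  ]
}}

```text
clock: 25.77
tcp_pos: [0.4445, 0.0428, 0.2291]
ee_rot: [3.142, -0.0, -3.035]
force: [-0.1, -1.0, -2.6]
width: 0.0432
finger_force: 61.5
```

```bash
python3 tq.py 4
```

```text
clk 25.9167 [0.4444 0.0428 0.2291] -173.9114209959261 w 0.04315158068847179 Fz -1.6526068942511318 T [0.0157 0.006  0.0036] eff [-0.0045 -0.0003] std 0.021732224884679848 [0.0005 0.    ]
```

B is sound as well (change of 0.007 N m). It goes to the middle of the white tray.

{"api": "move_arm", "payload": {
  "increments": [
    {"gripper": 40,"dx": -0.39,"dy": 0.95,"dz": 0,"turn": 0},
    {"gripper": 40,"dx": -0.39,"dy": 0.95,"dz": 0,"turn": 0},
    {"gripper": 40,"dx": -0.39,"dy": 0.95,"dz": 0,"turn": 0},
    {"gripper": 40,"dx": -0.39,"dy": 0.95,"dz": 0,"turn": 0},
    {"gripper": 40,"dx": -0.39,"dy": 0.95,"dz": 0,"turn": 0},
    {"gripper": 40,"dx": -0.39,"dy": 0.95,"dz": 0,"turn": 0},
    {"gripper": 40,"dx": -0.39,"dy": 0.95,"dz": 0,"turn": 0},
    {"gripper": 40,"dx": -0.39,"dy": 0.95,"dz": 0,"turn": -0.2},
    {"gripper": 40,"dx": 0,"dy": 0,"dz": 0,"turn": 0},
    {"gripper": 40,"dx": 0,"dy": 0,"dz": 0,"turn": 0},
    {"gripper": 40,"dx": 0,"dy": 0,"dz": 0,"turn": 0}
  ]
}}

```text
clock: 26.83
tcp_pos: [0.5131, 0.2792, 0.2289]
ee_rot: [-3.141, -0.001, -3.021]
force: [-0.2, -1.0, -1.6]
width: 0.0431
finger_force: 62.1
```

```bash
python3 look.py w6
```

```text
26.8333 [0.5131 0.2792 0.2289] -173.09510199593294 [ 0.2748  0.0552 -0.09    1.4264 -0.0004  0.1543] eff -0.08645571302622557
[117.1999 156.8109] 2401 [0.4883 0.1566] 47.76319122314453 27.31122398376465 6.685664176940918
[277.9811 302.217 ] 8294 [0.5976 0.2893] 106.94878387451172 62.31520462036133 6.94515323638916
side lamps: [([-0.1809, -1.067], 0.5), ([0.7482, 0.261], -4.6), ([0.4886, 0.1579], 6.3), ([0.5692, 0.2158], -78.5), ([0.3047, 0.194], 37.7)]
```

View pics/w6.png

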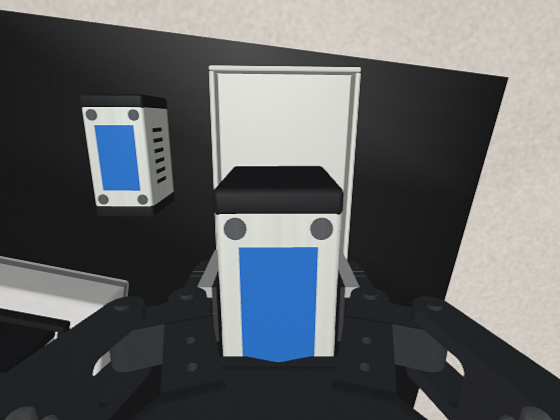

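The tray is straight below the held lamp. The near rim runs from (209,67) to (361,67), so its centre is about 6 mm to the right. I'll shift and lower.

{"api": "move_arm", "payload": {
  "increments": [
    {"gripper": 40,"dx": 0,"dy": 0.2,"dz": 0.6,"turn": 0},
    {"gripper": 40,"dx": 0,"dy": 0,"dz": 0.9,"turn": 0},
    {"gripper": 40,"dx": 0,"dy": 0,"dz": 0.9,"turn": 0},
    {"gripper": 40,"dx": 0,"dy": 0,"dz": 0.9,"turn": 0},
    {"gripper": 40,"dx": 0,"dy": 0,"dz": 0.5,"turn": 0},
    {"gripper": 40,"dx": 0,"dy": 0,"dz": 0.3,"turn": 0},
    {"gripper": 40,"dx": 0,"dy": 0,"dz": 0,"turn": 0},
    {"gripper": 40,"dx": 0,"dy": 0,"dz": 0,"turn": 0}
  ]
}}

```text
clock: 27.6
tcp_pos: [0.5128, 0.2849, 0.1069]
ee_rot: [-3.142, 0.0, -3.022]
force: [0.9, -0.2, -2.5]
width: 0.0431
finger_force: 62.1
```

{"api": "move_arm", "payload": {
  "increments": [
    {"gripper": 40,"dx": 0,"dy": 0,"dz": 0.1,"turn": 0},
    {"gripper": 40,"dx": 0,"dy": 0,"dz": 0.05,"turn": 0},
    {"gripper": 40,"dx": 0,"dy": 0,"dz": 0,"turn": 0}
  ]
}}

```text
clock: 27.85
tcp_pos: [0.513, 0.2855, 0.1024]
ee_rot: [3.141, 0.001, -3.021]
force: [-1.3, -0.7, -1.9]
width: 0.0431
finger_force: 62.1
```

{"api": "move_arm", "payload": {
  "increments": [
    {"gripper": 40,"dx": 0,"dy": 0,"dz": 0.1,"turn": 0},
    {"gripper": 40,"dx": 0,"dy": 0,"dz": 0.06,"turn": 0},
    {"gripper": 40,"dx": 0,"dy": 0,"dz": 0.06,"turn": 0},
    {"gripper": 40,"dx": 0,"dy": 0,"dz": 0,"turn": 0}
  ]
}}

```text
clock: 28.18
tcp_pos: [0.5128, 0.2855, 0.0969]
ee_rot: [-3.141, 0.001, -3.021]
force: [-7.6, -2.8, 14.2]
width: 0.0435
finger_force: 64.0
```

{"api": "move_arm", "payload": {
  "increments": [
    {"gripper": 62,"dx": 0,"dy": 0,"dz": -0.04,"turn": 0},
    {"gripper": 62,"dx": 0,"dy": 0,"dz": 0,"turn": 0},
    {"gripper": 62,"dx": 0,"dy": 0,"dz": 0,"turn": 0},
    {"gripper": 62,"dx": 0,"dy": 0,"dz": 0,"turn": 0},
    {"gripper": 62,"dx": 0,"dy": 0,"dz": 0,"turn": 0},
    {"gripper": 62,"dx": 0,"dy": 0,"dz": -0.3,"turn": 0},
    {"gripper": 62,"dx": 0,"dy": 0,"dz": -0.9,"turn": 0},
    {"gripper": 62,"dx": 0,"dy": 0,"dz": -0.9,"turn": 0},
    {"gripper": 75,"dx": 0,"dy": 0,"dz": -0.9,"turn": 0},
    {"gripper": 75,"dx": 0,"dy": 0,"dz": -0.9,"turn": 0},
    {"gripper": 75,"dx": 0,"dy": 0,"dz": -0.4,"turn": 0}
  ]
}}

```text
clock: 29.1
tcp_pos: [0.5136, 0.2857, 0.2299]
ee_rot: [3.141, 0.005, -3.021]
force: [0.5, 0.4, 0.0]
width: 0.0751
finger_force: 0.0
```

{"api": "move_arm", "payload": {
  "increments": [
    {"gripper": 75,"dx": 0.27,"dy": -0.83,"dz": 0,"turn": 0},
    {"gripper": 75,"dx": 0.27,"dy": -0.83,"dz": 0,"turn": 0},
    {"gripper": 75,"dx": 0.27,"dy": -0.83,"dz": 0,"turn": 0},
    {"gripper": 75,"dx": 0.27,"dy": -0.83,"dz": 0,"turn": 0},
    {"gripper": 75,"dx": 0.27,"dy": -0.83,"dz": 0,"turn": 0},
    {"gripper": 75,"dx": 0,"dy": 0,"dz": 0,"turn": 0},
    {"gripper": 75,"dx": 0,"dy": 0,"dz": 0,"turn": 0},
    {"gripper": 75,"dx": 0,"dy": 0,"dz": 0,"turn": 0}
  ]
}}

```text
clock: 29.77
tcp_pos: [0.4873, 0.157, 0.2252]
ee_rot: [3.141, 0.0, -3.022]
force: [-0.1, -0.2, -0.4]
width: 0.0748
finger_force: 0.0
```

```bash
python3 look.py w7
```

```text
29.7667 [0.4873 0.157  0.2252] -173.14071742158427 [ 0.0557 -0.1669 -0.3111  1.4265  0.0001 -0.064 ] eff 0.04552041878923774
[277.992  211.1481] 2133 [0.4881 0.1571] 47.42982864379883 27.018911361694336 6.88402795791626
[437.938  260.7876] 2001 [0.5138 0.2879] 48.24162673950195 27.812824249267578 6.883640766143799
side lamps: [([-0.178, -0.9967], 82.9), ([0.184, -0.3182], -10.0), ([0.7151, 0.0443], -4.9), ([0.7495, 0.2624], -51.7), ([0.4886, 0.1579], 6.3), ([0.5145, 0.2844], 7.6), ([0.3044, 0.1939], 37.2)]
  at bay height [0.6807 0.0789]
```

{"api": "move_arm", "payload": {
  "increments": [
    {"gripper": 75,"dx": -0.02,"dy": 0,"dz": 0.9,"turn": 0},
    {"gripper": 75,"dx": 0,"dy": 0,"dz": 0.9,"turn": 0},
    {"gripper": 75,"dx": 0,"dy": 0,"dz": 0.9,"turn": 0},
    {"gripper": 75,"dx": 0,"dy": 0,"dz": 0.9,"turn": 0},
    {"gripper": 75,"dx": 0,"dy": 0,"dz": 0.6,"turn": 0},
    {"gripper": 75,"dx": 0,"dy": 0,"dz": 0.25,"turn": 0},
    {"gripper": 75,"dx": 0,"dy": 0,"dz": 0,"turn": 0},
    {"gripper": 40,"dx": 0,"dy": 0,"dz": 0,"turn": 0},
    {"gripper": 40,"dx": 0,"dy": 0,"dz": 0,"turn": 0},
    {"gripper": 40,"dx": 0,"dy": 0,"dz": 0,"turn": 0},
    {"gripper": 40,"dx": 0,"dy": 0,"dz": 0,"turn": 0},
    {"gripper": 40,"dx": 0,"dy": 0,"dz": 0,"turn": 0},
    {"gripper": 40,"dx": 0,"dy": 0,"dz": 0,"turn": 0},
    {"gripper": 40,"dx": 0,"dy": 0,"dz": 0,"turn": 0}
  ]
}}

```text
clock: 31.03
tcp_pos: [0.4891, 0.1571, 0.0937]
ee_rot: [-3.142, 0.003, -3.021]
force: [-0.1, -0.2, 6.7]
width: 0.0431
finger_force: 63.0
```

{"api": "move_arm", "payload": {
  "increments": [
    {"gripper": 40,"dx": 0,"dy": 0,"dz": -0.3,"turn": 0},
    {"gripper": 40,"dx": 0,"dy": 0,"dz": -0.8,"turn": 0},
    {"gripper": 40,"dx": 0,"dy": 0,"dz": -0.9,"turn": 0},
    {"gripper": 40,"dx": 0,"dy": 0,"dz": -0.9,"turn": 0},
    {"gripper": 40,"dx": 0,"dy": 0,"dz": -0.9,"turn": 0},
    {"gripper": 40,"dx": 0,"dy": 0,"dz": -0.8,"turn": 0},
    {"gripper": 40,"dx": 0,"dy": 0,"dz": 0,"turn": 0},
    {"gripper": 40,"dx": 0,"dy": 0,"dz": 0,"turn": 0},
    {"gripper": 40,"dx": 0,"dy": 0,"dz": 0,"turn": 0},
    {"gripper": 40,"dx": 0,"dy": 0,"dz": 0,"turn": 0}
  ]
}}

```text
clock: 31.87
tcp_pos: [0.4871, 0.1569, 0.2282]
ee_rot: [3.142, -0.003, -3.021]
force: [-0.6, -0.1, -3.5]
width: 0.0432
finger_force: 62.0
```

{"api": "move_arm", "payload": {
  "increments": [
    {"gripper": 40,"dx": -1,"dy": 0,"dz": 0,"turn": 0},
    {"gripper": 40,"dx": -1,"dy": 0,"dz": 0,"turn": 0},
    {"gripper": 40,"dx": -1,"dy": 0,"dz": 0,"turn": 0},
    {"gripper": 40,"dx": 0,"dy": 0,"dz": 0,"turn": 0},
    {"gripper": 40,"dx": 0,"dy": 0,"dz": 0,"turn": 0},
    {"gripper": 40,"dx": 0,"dy": 0,"dz": 0,"turn": 0},
    {"gripper": 40,"dx": 0,"dy": 0,"dz": 0,"turn": 0},
    {"gripper": 40,"dx": 0,"dy": 0,"dz": 0,"turn": 0},
    {"gripper": 40,"dx": 0,"dy": 0,"dz": 0,"turn": 0},
    {"gripper": 40,"dx": 0,"dy": 0,"dz": 0,"turn": 0},
    {"gripper": 40,"dx": 0,"dy": 0,"dz": 0,"turn": 0},
    {"gripper": 40,"dx": 0,"dy": 0,"dz": 0,"turn": 0}
  ]
}}

```text
clock: 32.87
tcp_pos: [0.5771, 0.1678, 0.23]
ee_rot: [-3.141, 0.0, -3.021]
force: [-0.4, -0.1, -2.8]
width: 0.0431
finger_force: 61.7
```

```bash
python3 tq.py 4
```

```text
clk 33.0167 [0.5772 0.1678 0.2298] -173.11257189415224 w 0.043217594861811086 Fz -2.8171075791882743 T [-0.025   0.027   0.0003] eff [ 0.0043 -0.0007] std 0.005268508984478286 [0.0002 0.0001]
```

{"api": "move_arm", "payload": {
  "increments": [
    {"gripper": 40,"dx": 1,"dy": 0,"dz": 0,"turn": 0},
    {"gripper": 40,"dx": 1,"dy": 0,"dz": 0,"turn": 0},
    {"gripper": 40,"dx": 1,"dy": 0,"dz": 0,"turn": 0},
    {"gripper": 40,"dx": 0,"dy": 0,"dz": 0,"turn": 0},
    {"gripper": 40,"dx": 0,"dy": 0,"dz": 0,"turn": 0},
    {"gripper": 40,"dx": 0,"dy": 0,"dz": 0,"turn": 0},
    {"gripper": 40,"dx": 0,"dy": 0,"dz": 0,"turn": 0},
    {"gripper": 40,"dx": 0,"dy": 0,"dz": 0,"turn": 0},
    {"gripper": 40,"dx": 0,"dy": 0,"dz": 0,"turn": 0},
    {"gripper": 40,"dx": 0,"dy": 0,"dz": 0,"turn": 0},
    {"gripper": 40,"dx": 0,"dy": 0,"dz": 0,"turn": 0},
    {"gripper": 40,"dx": 0,"dy": 0,"dz": 0,"turn": 0}
  ]
}}

```text
clock: 34.02
tcp_pos: [0.488, 0.157, 0.2297]
ee_rot: [-3.142, -0.0, -3.021]
force: [-0.9, 0.8, -3.9]
width: 0.0432
finger_force: 61.9
```

```bash
python3 tq.py 4
```

```text
clk 34.1667 [0.4879 0.157  0.2297] -173.1107836811637 w 0.04351816150708689 Fz -3.1469373454249583 T [ 0.0367 -0.0359 -0.0185] eff [-0.0037 -0.0012] std 0.031668907419635794 [0.0008 0.0001]
```

The joint effort seems masked by friction, but the wrist torque here differs by about 0.063. I'll average more samples.

```bash
python3 tq.py 14
```

```text
clk 34.8167 [0.4879 0.157  0.2298] -173.11215618512773 w 0.04326809315847873 Fz -3.079931015340781 T [-0.0054  0.0051 -0.0114] eff [-0.0002 -0.001 ] std 0.030686604835023387 [0.0012 0.0002]
```

{"api": "move_arm", "payload": {
  "increments": [
    {"gripper": 40,"dx": -1,"dy": 0,"dz": 0,"turn": 0},
    {"gripper": 40,"dx": -1,"dy": 0,"dz": 0,"turn": 0},
    {"gripper": 40,"dx": -1,"dy": 0,"dz": 0,"turn": 0},
    {"gripper": 40,"dx": 0,"dy": 0,"dz": 0,"turn": 0},
    {"gripper": 40,"dx": 0,"dy": 0,"dz": 0,"turn": 0},
    {"gripper": 40,"dx": 0,"dy": 0,"dz": 0,"turn": 0},
    {"gripper": 40,"dx": 0,"dy": 0,"dz": 0,"turn": 0},
    {"gripper": 40,"dx": 0,"dy": 0,"dz": 0,"turn": 0},
    {"gripper": 40,"dx": 0,"dy": 0,"dz": 0,"turn": 0},
    {"gripper": 40,"dx": 0,"dy": 0,"dz": 0,"turn": 0},
    {"gripper": 40,"dx": 0,"dy": 0,"dz": 0,"turn": 0},
    {"gripper": 40,"dx": 0,"dy": 0,"dz": 0,"turn": 0}
  ]
}}

```text
clock: 35.82
tcp_pos: [0.5771, 0.1678, 0.23]
ee_rot: [-3.141, 0.0, -3.021]
force: [-0.4, -1.1, -2.2]
width: 0.0435
finger_force: 61.8
```

```bash
python3 tq.py 14
```

```text
clk 36.4667 [0.5772 0.1678 0.2298] -173.11206890335546 w 0.04334132528035194 Fz -2.976982019226401 T [ 0.0013 -0.0003 -0.0088] eff [ 0.0039 -0.0008] std 0.024754587834576385 [0.0011 0.0002]
```

C shows no change either, yet at least one lamp must rattle, so the stroke may be too soft. I'll check the real motion profile row by row.

{"api": "move_arm", "payload": {
  "increments": [
    {"gripper": 40,"dx": 1,"dy": 0,"dz": 0,"turn": 0}
  ]
}}

```text
clock: 36.55
tcp_pos: [0.5499, 0.1638, 0.2278]
ee_rot: [-3.142, -0.001, -3.022]
force: [-0.8, -0.9, -3.3]
width: 0.0433
finger_force: 61.7
```

{"api": "move_arm", "payload": {
  "increments": [
    {"gripper": 40,"dx": 1,"dy": 0,"dz": 0,"turn": 0}
  ]
}}

```text
clock: 36.63
tcp_pos: [0.5173, 0.1603, 0.2285]
ee_rot: [3.142, -0.002, -3.022]
force: [-0.1, -0.6, -1.4]
width: 0.0431
finger_force: 61.7
```

{"api": "move_arm", "payload": {
  "increments": [
    {"gripper": 40,"dx": 1,"dy": 0,"dz": 0,"turn": 0}
  ]
}}

```text
clock: 36.72
tcp_pos: [0.4868, 0.1568, 0.2291]
ee_rot: [-3.142, -0.001, -3.021]
force: [-1.9, 0.9, -1.6]
width: 0.0431
finger_force: 61.7
```

```bash
python3 -c "
from h import *
s=manip.observe(); print(s['joint_vel'],s['force'],s['wrist_torque'])"
```

```text
[-0.0424 -1.1288 -1.0215  0.0895 -0.0005 -0.044 ] [-1.9338  0.941  -1.6175] [-0.007   0.0906 -0.0207]
```

{"api": "move_arm", "payload": {
  "increments": [
    {"gripper": 40,"dx": 0,"dy": 0,"dz": 0,"turn": 0}
  ]
}}

```text
clock: 36.8
tcp_pos: [0.483, 0.157, 0.2287]
ee_rot: [3.141, -0.005, -3.02]
force: [-0.8, 0.2, -3.2]
width: 0.0431
finger_force: 61.9
```

{"api": "move_arm", "payload": {
  "increments": [
    {"gripper": 40,"dx": 0,"dy": 0,"dz": 0,"turn": 0}
  ]
}}

```text
clock: 36.88
tcp_pos: [0.4868, 0.157, 0.2299]
ee_rot: [-3.141, 0.0, -3.021]
force: [0.6, -0.5, -2.3]
width: 0.043
finger_force: 61.9
```

The stop is sharp, with only a 4 mm overshoot. I'll do one harder stroke each way (12 cm with a counter-brake) to be sure about C.

{"api": "move_arm", "payload": {
  "increments": [
    {"gripper": 40,"dx": -1,"dy": 0,"dz": 0,"turn": 0},
    {"gripper": 40,"dx": -1,"dy": 0,"dz": 0,"turn": 0},
    {"gripper": 40,"dx": -1,"dy": 0,"dz": 0,"turn": 0},
    {"gripper": 40,"dx": -1,"dy": 0,"dz": 0,"turn": 0},
    {"gripper": 40,"dx": 0.3,"dy": 0,"dz": 0,"turn": 0},
    {"gripper": 40,"dx": 0,"dy": 0,"dz": 0,"turn": 0},
    {"gripper": 40,"dx": 0,"dy": 0,"dz": 0,"turn": 0},
    {"gripper": 40,"dx": 0,"dy": 0,"dz": 0,"turn": 0},
    {"gripper": 40,"dx": 0,"dy": 0,"dz": 0,"turn": 0},
    {"gripper": 40,"dx": 0,"dy": 0,"dz": 0,"turn": 0},
    {"gripper": 40,"dx": 0,"dy": 0,"dz": 0,"turn": 0}
  ]
}}

```text
clock: 37.8
tcp_pos: [0.598, 0.1703, 0.2306]
ee_rot: [-3.141, 0.001, -3.021]
force: [0.9, -0.0, -3.5]
width: 0.043
finger_force: 61.7
```

```bash
python3 tq.py 8
```

```text
clk 38.15 [0.598  0.1703 0.2298] -173.11230747935804 w 0.04303233359180262 Fz -3.253534037477455 T [0.0096 0.0015 0.0035] eff [-0.0081 -0.0007] std 0.03025622209273483 [0.0097 0.0001]
```

{"api": "move_arm", "payload": {
  "increments": [
    {"gripper": 40,"dx": 1,"dy": 0,"dz": 0,"turn": 0},
    {"gripper": 40,"dx": 1,"dy": 0,"dz": 0,"turn": 0},
    {"gripper": 40,"dx": 1,"dy": 0,"dz": 0,"turn": 0},
    {"gripper": 40,"dx": 1,"dy": 0,"dz": 0,"turn": 0},
    {"gripper": 40,"dx": -0.3,"dy": 0,"dz": 0,"turn": 0},
    {"gripper": 40,"dx": 0,"dy": 0,"dz": 0,"turn": 0},
    {"gripper": 40,"dx": 0,"dy": 0,"dz": 0,"turn": 0},
    {"gripper": 40,"dx": 0,"dy": 0,"dz": 0,"turn": 0},
    {"gripper": 40,"dx": 0,"dy": 0,"dz": 0,"turn": 0},
    {"gripper": 40,"dx": 0,"dy": 0,"dz": 0,"turn": 0},
    {"gripper": 40,"dx": 0,"dy": 0,"dz": 0,"turn": 0}
  ]
}}

```text
clock: 39.07
tcp_pos: [0.4882, 0.157, 0.2297]
ee_rot: [-3.142, -0.0, -3.021]
force: [-0.4, 0.3, -3.5]
width: 0.043
finger_force: 61.9
```

```bash
python3 tq.py 8
```

```text
clk 39.4167 [0.4879 0.157  0.2297] -173.1107317457826 w 0.04341993016145724 Fz -3.386352809115505 T [ 0.0202 -0.0103  0.0044] eff [-0.0005 -0.0013] std 0.026075603869414984 [0.0008 0.0001]
```

C is sound. I'll put it back on its spot and re-test A from the bay. A's constant +0.025 N m suggests its part has stuck at one end.

{"api": "move_arm", "payload": {
  "increments": [
    {"gripper": 40,"dx": 0,"dy": 0,"dz": 0.9,"turn": 0},
    {"gripper": 40,"dx": 0,"dy": 0,"dz": 0.9,"turn": 0},
    {"gripper": 40,"dx": 0,"dy": 0,"dz": 0.9,"turn": 0},
    {"gripper": 40,"dx": 0,"dy": 0,"dz": 0.9,"turn": 0},
    {"gripper": 40,"dx": 0,"dy": 0,"dz": 0.5,"turn": 0},
    {"gripper": 40,"dx": 0,"dy": 0,"dz": 0.2,"turn": 0},
    {"gripper": 40,"dx": 0,"dy": 0,"dz": 0,"turn": 0},
    {"gripper": 40,"dx": 0,"dy": 0,"dz": 0.1,"turn": 0},
    {"gripper": 40,"dx": 0,"dy": 0,"dz": 0.08,"turn": 0},
    {"gripper": 40,"dx": 0,"dy": 0,"dz": 0,"turn": 0},
    {"gripper": 40,"dx": 0,"dy": 0,"dz": 0,"turn": 0}
  ]
}}

```text
clock: 40.33
tcp_pos: [0.4884, 0.157, 0.0962]
ee_rot: [-3.141, 0.001, -3.021]
force: [0.3, 0.1, -3.3]
width: 0.0432
finger_force: 61.9
```

{"api": "move_arm", "payload": {
  "increments": [
    {"gripper": 40,"dx": 0,"dy": 0,"dz": 0.1,"turn": 0},
    {"gripper": 40,"dx": 0,"dy": 0,"dz": 0,"turn": 0},
    {"gripper": 62,"dx": 0,"dy": 0,"dz": 0,"turn": 0},
    {"gripper": 62,"dx": 0,"dy": 0,"dz": 0,"turn": 0},
    {"gripper": 62,"dx": 0,"dy": 0,"dz": 0,"turn": 0},
    {"gripper": 62,"dx": 0,"dy": 0,"dz": 0,"turn": 0},
    {"gripper": 62,"dx": 0,"dy": 0,"dz": -0.3,"turn": 0},
    {"gripper": 62,"dx": 0,"dy": 0,"dz": -0.9,"turn": 0},
    {"gripper": 62,"dx": 0,"dy": 0,"dz": -0.9,"turn": 0},
    {"gripper": 62,"dx": 0,"dy": 0,"dz": -0.9,"turn": 0},
    {"gripper": 62,"dx": 0,"dy": 0,"dz": -0.9,"turn": 0},
    {"gripper": 62,"dx": 0,"dy": 0,"dz": -0.9,"turn": 0},
    {"gripper": 62,"dx": 0,"dy": 0,"dz": -0.7,"turn": 0}
  ]
}}

```text
clock: 41.42
tcp_pos: [0.4881, 0.157, 0.2605]
ee_rot: [-3.141, 0.002, -3.021]
force: [0.7, -0.3, -0.3]
width: 0.0617
finger_force: 0.0
```

{"api": "move_arm", "payload": {
  "increments": [
    {"gripper": 75,"dx": -0.87,"dy": -0.48,"dz": 0,"turn": 0},
    {"gripper": 75,"dx": -0.87,"dy": -0.48,"dz": 0,"turn": 0},
    {"gripper": 75,"dx": -0.87,"dy": -0.48,"dz": 0,"turn": 0},
    {"gripper": 75,"dx": -0.87,"dy": -0.48,"dz": 0,"turn": 0},
    {"gripper": 75,"dx": -0.87,"dy": -0.48,"dz": 0,"turn": 0},
    {"gripper": 75,"dx": -0.87,"dy": -0.48,"dz": 0,"turn": 0},
    {"gripper": 75,"dx": -0.87,"dy": -0.48,"dz": 0,"turn": 0},
    {"gripper": 75,"dx": 0,"dy": 0,"dz": 0,"turn": 0.77},
    {"gripper": 75,"dx": 0,"dy": 0,"dz": 0,"turn": 0.77},
    {"gripper": 75,"dx": 0,"dy": 0,"dz": 0,"turn": 0.77},
    {"gripper": 75,"dx": 0,"dy": 0,"dz": 0,"turn": 0.77},
    {"gripper": 75,"dx": 0,"dy": 0,"dz": 0,"turn": 0},
    {"gripper": 75,"dx": 0,"dy": 0,"dz": 0,"turn": 0}
  ]
}}

```text
clock: 42.5
tcp_pos: [0.6813, 0.0788, 0.2578]
ee_rot: [-3.142, 0.0, 3.048]
force: [0.1, 0.0, -0.4]
width: 0.0752
finger_force: 0.0
```

```bash
python3 look.py w8 .109
```

```text
42.5 [0.6813 0.0788 0.2578] 174.66122596333688 [-0.0749  0.3681  0.3153  1.5178 -0.0001  0.0183] eff 0.008718048920854926
[276.9846 217.251 ] 2598 [0.6804 0.0779] 47.13087463378906 27.2215576171875 -5.308876037597656
side lamps: [([-0.17, -0.9816], -84.2), ([0.7151, 0.0443], -4.9), ([0.7482, 0.261], -4.6), ([0.4886, 0.1574], 7.7), ([0.5145, 0.2844], 7.6), ([0.3044, 0.1939], 37.2)]
  at bay height [0.6807 0.0789]
```

{"api": "move_arm", "payload": {
  "increments": [
    {"gripper": 75,"dx": 0,"dy": -0.02,"dz": 0.9,"turn": 0},
    {"gripper": 75,"dx": 0,"dy": 0,"dz": 0.9,"turn": 0},
    {"gripper": 75,"dx": 0,"dy": 0,"dz": 0.9,"turn": 0},
    {"gripper": 75,"dx": 0,"dy": 0,"dz": 0.6,"turn": 0},
    {"gripper": 75,"dx": 0,"dy": 0,"dz": 0.3,"turn": 0},
    {"gripper": 75,"dx": 0,"dy": 0,"dz": 0,"turn": 0},
    {"gripper": 40,"dx": 0,"dy": 0,"dz": 0,"turn": 0},
    {"gripper": 40,"dx": 0,"dy": 0,"dz": 0,"turn": 0},
    {"gripper": 40,"dx": 0,"dy": 0,"dz": 0,"turn": 0},
    {"gripper": 40,"dx": 0,"dy": 0,"dz": 0,"turn": 0},
    {"gripper": 40,"dx": 0,"dy": 0,"dz": 0,"turn": 0},
    {"gripper": 40,"dx": 0,"dy": 0,"dz": 0,"turn": 0},
    {"gripper": 40,"dx": 0,"dy": 0,"dz": 0,"turn": 0}
  ]
}}

```text
clock: 43.68
tcp_pos: [0.6824, 0.078, 0.1517]
ee_rot: [-3.141, 0.003, 3.047]
force: [-0.6, -1.2, 6.6]
width: 0.0429
finger_force: 62.6
```

{"api": "move_arm", "payload": {
  "increments": [
    {"gripper": 40,"dx": 0,"dy": 0,"dz": -0.3,"turn": 0},
    {"gripper": 40,"dx": 0,"dy": 0,"dz": -0.8,"turn": 0},
    {"gripper": 40,"dx": 0,"dy": 0,"dz": -0.9,"turn": 0},
    {"gripper": 40,"dx": 0,"dy": 0,"dz": -0.9,"turn": 0},
    {"gripper": 40,"dx": 0,"dy": 0,"dz": -0.4,"turn": 0},
    {"gripper": 40,"dx": 0,"dy": 0,"dz": 0,"turn": 0},
    {"gripper": 40,"dx": 0,"dy": 0,"dz": 0,"turn": 0},
    {"gripper": 40,"dx": 0,"dy": 0,"dz": 0,"turn": 0},
    {"gripper": 40,"dx": 1,"dy": 0,"dz": 0,"turn": 0},
    {"gripper": 40,"dx": 1,"dy": 0,"dz": 0,"turn": 0},
    {"gripper": 40,"dx": 1,"dy": 0,"dz": 0,"turn": 0},
    {"gripper": 40,"dx": 1,"dy": 0,"dz": 0,"turn": 0},
    {"gripper": 40,"dx": -0.3,"dy": 0,"dz": 0,"turn": 0},
    {"gripper": 40,"dx": 0,"dy": 0,"dz": 0,"turn": 0},
    {"gripper": 40,"dx": 0,"dy": 0,"dz": 0,"turn": 0},
    {"gripper": 40,"dx": 0,"dy": 0,"dz": 0,"turn": 0},
    {"gripper": 40,"dx": 0,"dy": 0,"dz": 0,"turn": 0},
    {"gripper": 40,"dx": 0,"dy": 0,"dz": 0,"turn": 0},
    {"gripper": 40,"dx": 0,"dy": 0,"dz": 0,"turn": 0}
  ]
}}

```text
clock: 45.27
tcp_pos: [0.5712, 0.0886, 0.2483]
ee_rot: [-3.142, -0.0, 3.047]
force: [0.3, 0.4, -4.0]
width: 0.0428
finger_force: 62.5
```

```bash
python3 tq.py 10
```

```text
clk 45.7167 [0.5708 0.0887 0.2484] 174.56570990935487 w 0.0431229831136973 Fz -4.0221875746931435 T [0.0123 0.0242 0.0268] eff [-0.0337  0.0001] std 0.022580024944609336 [0.0049 0.0003]
```

{"api": "move_arm", "payload": {
  "increments": [
    {"gripper": 40,"dx": -1,"dy": 0,"dz": 0,"turn": 0},
    {"gripper": 40,"dx": -1,"dy": 0,"dz": 0,"turn": 0},
    {"gripper": 40,"dx": -1,"dy": 0,"dz": 0,"turn": 0},
    {"gripper": 40,"dx": -1,"dy": 0,"dz": 0,"turn": 0},
    {"gripper": 40,"dx": 0.3,"dy": 0,"dz": 0,"turn": 0},
    {"gripper": 40,"dx": 0,"dy": 0,"dz": 0,"turn": 0},
    {"gripper": 40,"dx": 0,"dy": 0,"dz": 0,"turn": 0},
    {"gripper": 40,"dx": 0,"dy": 0,"dz": 0,"turn": 0},
    {"gripper": 40,"dx": 0,"dy": 0,"dz": 0,"turn": 0},
    {"gripper": 40,"dx": 0,"dy": 0,"dz": 0,"turn": 0},
    {"gripper": 40,"dx": 0,"dy": 0,"dz": 0,"turn": 0}
  ]
}}

```text
clock: 46.63
tcp_pos: [0.6811, 0.0783, 0.2495]
ee_rot: [-3.142, 0.002, 3.047]
force: [0.1, 0.5, -4.2]
width: 0.043
finger_force: 62.8
```

```bash
python3 tq.py 10
```

```text
clk 47.0833 [0.6813 0.0782 0.2483] 174.56309279432938 w 0.043320821486426145 Fz -4.011951294465478 T [-0.0054  0.0266 -0.0106] eff [-0.0286  0.0016] std 0.02149701548286737 [0.008  0.0003]
```

A keeps the same balance after both strokes, so it is only off-centre and not rattling. It goes back in the bay, then I'll re-test B with more samples, as its test was the weakest.

{"api": "move_arm", "payload": {
  "increments": [
    {"gripper": 40,"dx": 0,"dy": 0,"dz": 0.9,"turn": 0},
    {"gripper": 40,"dx": 0,"dy": 0,"dz": 0.9,"turn": 0},
    {"gripper": 40,"dx": 0,"dy": 0,"dz": 0.8,"turn": 0},
    {"gripper": 40,"dx": 0,"dy": 0,"dz": 0.3,"turn": 0},
    {"gripper": 40,"dx": 0,"dy": 0,"dz": 0.2,"turn": 0},
    {"gripper": 40,"dx": 0,"dy": 0,"dz": 0,"turn": 0},
    {"gripper": 40,"dx": 0,"dy": 0,"dz": 0,"turn": 0}
  ]
}}

```text
clock: 47.67
tcp_pos: [0.6817, 0.0782, 0.1566]
ee_rot: [-3.142, 0.001, 3.047]
force: [0.4, -0.1, -4.1]
width: 0.043
finger_force: 63.0
```

{"api": "move_arm", "payload": {
  "increments": [
    {"gripper": 40,"dx": 0,"dy": 0,"dz": 0.1,"turn": 0},
    {"gripper": 40,"dx": 0,"dy": 0,"dz": 0.05,"turn": 0},
    {"gripper": 40,"dx": 0,"dy": 0,"dz": 0,"turn": 0}
  ]
}}

```text
clock: 47.92
tcp_pos: [0.6818, 0.0782, 0.1518]
ee_rot: [-3.142, 0.002, 3.047]
force: [0.8, -0.1, -2.3]
width: 0.0429
finger_force: 63.1
```

{"api": "move_arm", "payload": {
  "increments": [
    {"gripper": 40,"dx": 0,"dy": 0,"dz": 0.06,"turn": 0},
    {"gripper": 40,"dx": 0,"dy": 0,"dz": 0,"turn": 0},
    {"gripper": 40,"dx": 0,"dy": 0,"dz": 0,"turn": 0}
  ]
}}

```text
clock: 48.17
tcp_pos: [0.6818, 0.0782, 0.1517]
ee_rot: [-3.141, 0.002, 3.047]
force: [-5.3, -0.5, 8.8]
width: 0.0432
finger_force: 64.5
```

{"api": "move_arm", "payload": {
  "increments": [
    {"gripper": 62,"dx": 0,"dy": 0,"dz": -0.04,"turn": 0},
    {"gripper": 62,"dx": 0,"dy": 0,"dz": 0,"turn": 0},
    {"gripper": 62,"dx": 0,"dy": 0,"dz": 0,"turn": 0},
    {"gripper": 62,"dx": 0,"dy": 0,"dz": 0,"turn": 0},
    {"gripper": 62,"dx": 0,"dy": 0,"dz": 0,"turn": 0},
    {"gripper": 62,"dx": 0,"dy": 0,"dz": -0.3,"turn": 0},
    {"gripper": 62,"dx": 0,"dy": 0,"dz": -0.9,"turn": 0},
    {"gripper": 62,"dx": 0,"dy": 0,"dz": -0.9,"turn": 0},
    {"gripper": 62,"dx": 0,"dy": 0,"dz": -0.9,"turn": 0},
    {"gripper": 62,"dx": 0,"dy": 0,"dz": -0.5,"turn": 0}
  ]
}}

```text
clock: 49.0
tcp_pos: [0.682, 0.0782, 0.2598]
ee_rot: [-3.142, 0.004, 3.047]
force: [-0.2, 0.7, 1.2]
width: 0.0619
finger_force: 0.0
```

{"api": "move_arm", "payload": {
  "increments": [
    {"gripper": 62,"dx": 0.89,"dy": 0.91,"dz": 0,"turn": 0},
    {"gripper": 62,"dx": 0.89,"dy": 0.91,"dz": 0,"turn": 0},
    {"gripper": 62,"dx": 0.89,"dy": 0.91,"dz": 0,"turn": 0},
    {"gripper": 62,"dx": 0.89,"dy": 0.91,"dz": 0,"turn": 0},
    {"gripper": 62,"dx": 0.89,"dy": 0.91,"dz": 0,"turn": 0},
    {"gripper": 62,"dx": 0.89,"dy": 0.91,"dz": 0,"turn": 0},
    {"gripper": 62,"dx": 0.89,"dy": 0.91,"dz": 0,"turn": 0},
    {"gripper": 62,"dx": 0,"dy": 0,"dz": 0,"turn": -0.77},
    {"gripper": 62,"dx": 0,"dy": 0,"dz": 0,"turn": -0.77},
    {"gripper": 62,"dx": 0,"dy": 0,"dz": 0,"turn": -0.77},
    {"gripper": 62,"dx": 0,"dy": 0,"dz": 0,"turn": -0.77},
    {"gripper": 62,"dx": 0,"dy": 0,"dz": 0,"turn": 0},
    {"gripper": 62,"dx": 0,"dy": 0,"dz": 0,"turn": 0}
  ]
}}

```text
clock: 50.08
tcp_pos: [0.5133, 0.2862, 0.2558]
ee_rot: [-3.142, 0.0, -3.023]
force: [-0.7, -0.2, -0.5]
width: 0.0622
finger_force: 0.0
```

```bash
python3 look.py w9 .058
```

```text
50.0833 [0.5133 0.2862 0.2558] -173.2081606531487 [ 0.2863  0.0617 -0.0344  1.4742 -0.0001  0.1677] eff 0.01393909624312073
[123.9533 151.7572] 1969 [0.4874 0.1584] 46.20473098754883 26.795644760131836 6.783692836761475
[277.2598 199.7889] 1786 [0.5122 0.2852] 46.837158203125 26.690189361572266 7.5159735679626465
side lamps: [([-0.1812, -1.0637], -89.5), ([0.7482, 0.261], -4.6), ([0.4893, 0.1578], 6.8), ([0.5145, 0.2844], 7.6), ([0.3047, 0.194], 37.7)]
```

{"api": "move_arm", "payload": {
  "increments": [
    {"gripper": 62,"dx": 0,"dy": 0,"dz": 0.9,"turn": 0},
    {"gripper": 62,"dx": 0,"dy": 0,"dz": 0.9,"turn": 0},
    {"gripper": 62,"dx": 0,"dy": 0,"dz": 0.9,"turn": 0},
    {"gripper": 62,"dx": 0,"dy": 0,"dz": 0.9,"turn": 0},
    {"gripper": 62,"dx": 0,"dy": 0,"dz": 0.9,"turn": 0},
    {"gripper": 62,"dx": 0,"dy": 0,"dz": 0.6,"turn": 0},
    {"gripper": 62,"dx": 0,"dy": 0,"dz": 0.3,"turn": 0},
    {"gripper": 62,"dx": 0,"dy": 0,"dz": 0,"turn": 0},
    {"gripper": 40,"dx": 0,"dy": 0,"dz": 0,"turn": 0},
    {"gripper": 40,"dx": 0,"dy": 0,"dz": 0,"turn": 0},
    {"gripper": 40,"dx": 0,"dy": 0,"dz": 0,"turn": 0},
    {"gripper": 40,"dx": 0,"dy": 0,"dz": 0,"turn": 0},
    {"gripper": 40,"dx": 0,"dy": 0,"dz": 0,"turn": 0},
    {"gripper": 40,"dx": 0,"dy": 0,"dz": 0,"turn": 0}
  ]
}}

```text
clock: 51.35
tcp_pos: [0.5143, 0.2864, 0.0949]
ee_rot: [3.141, 0.003, -3.021]
force: [0.3, -0.8, 6.8]
width: 0.0434
finger_force: 62.5
```

{"api": "move_arm", "payload": {
  "increments": [
    {"gripper": 40,"dx": 0,"dy": 0,"dz": -0.3,"turn": 0},
    {"gripper": 40,"dx": 0,"dy": 0,"dz": -0.8,"turn": 0},
    {"gripper": 40,"dx": 0,"dy": 0,"dz": -0.9,"turn": 0},
    {"gripper": 40,"dx": 0,"dy": 0,"dz": -0.9,"turn": 0},
    {"gripper": 40,"dx": 0,"dy": 0,"dz": -0.9,"turn": 0},
    {"gripper": 40,"dx": 0,"dy": 0,"dz": -0.9,"turn": 0},
    {"gripper": 40,"dx": 0,"dy": 0,"dz": -0.5,"turn": 0},
    {"gripper": 40,"dx": 0,"dy": 0,"dz": 0,"turn": 0},
    {"gripper": 40,"dx": 0,"dy": 0,"dz": 0,"turn": 0},
    {"gripper": 40,"dx": 1,"dy": 0,"dz": 0,"turn": 0},
    {"gripper": 40,"dx": 1,"dy": 0,"dz": 0,"turn": 0},
    {"gripper": 40,"dx": 1,"dy": 0,"dz": 0,"turn": 0},
    {"gripper": 40,"dx": 0,"dy": 0,"dz": 0,"turn": 0},
    {"gripper": 40,"dx": 0,"dy": 0,"dz": 0,"turn": 0},
    {"gripper": 40,"dx": 0,"dy": 0,"dz": 0,"turn": 0},
    {"gripper": 40,"dx": 0,"dy": 0,"dz": 0,"turn": 0},
    {"gripper": 40,"dx": 0,"dy": 0,"dz": 0,"turn": 0},
    {"gripper": 40,"dx": 0,"dy": 0,"dz": 0,"turn": 0},
    {"gripper": 40,"dx": 0,"dy": 0,"dz": 0,"turn": 0}
  ]
}}

```text
clock: 52.93
tcp_pos: [0.4244, 0.2753, 0.2491]
ee_rot: [-3.141, -0.0, -3.022]
force: [-1.0, -0.3, -2.5]
width: 0.0433
finger_force: 61.7
```

```bash
python3 tq.py 9
```

```text
clk 53.3333 [0.424  0.2754 0.2493] -173.11107021787438 w 0.04313066680157198 Fz -1.985601471422329 T [ 0.0002 -0.0166  0.0069] eff [-0.0034 -0.0014] std 0.030275601868902987 [0.0014 0.0002]
```

{"api": "move_arm", "payload": {
  "increments": [
    {"gripper": 40,"dx": -1,"dy": 0,"dz": 0,"turn": 0},
    {"gripper": 40,"dx": -1,"dy": 0,"dz": 0,"turn": 0},
    {"gripper": 40,"dx": -1,"dy": 0,"dz": 0,"turn": 0},
    {"gripper": 40,"dx": 0,"dy": 0,"dz": 0,"turn": 0},
    {"gripper": 40,"dx": 0,"dy": 0,"dz": 0,"turn": 0},
    {"gripper": 40,"dx": 0,"dy": 0,"dz": 0,"turn": 0},
    {"gripper": 40,"dx": 0,"dy": 0,"dz": 0,"turn": 0},
    {"gripper": 40,"dx": 0,"dy": 0,"dz": 0,"turn": 0},
    {"gripper": 40,"dx": 0,"dy": 0,"dz": 0,"turn": 0},
    {"gripper": 40,"dx": 0,"dy": 0,"dz": 0,"turn": 0}
  ]
}}

```text
clock: 54.17
tcp_pos: [0.513, 0.2862, 0.2498]
ee_rot: [3.142, 0.001, -3.021]
force: [-0.3, 0.6, -2.4]
width: 0.0435
finger_force: 61.7
```

```bash
python3 tq.py 9
```

```text
clk 54.5667 [0.5133 0.2862 0.2492] -173.1126044872877 w 0.04317231707075675 Fz -2.1213780967647584 T [-0.0057  0.0164 -0.0033] eff [0.0065 0.0003] std 0.029787969291503857 [0.0018 0.0003]
```

B shows no clear shift. Joint effort 4 is in fact consistent: A holds a constant −0.025 and B and C are near 0, so a part may need a harder throw. I'll throw by reversing sharply and then easing off, starting with B in hand.

{"api": "move_arm", "payload": {
  "increments": [
    {"gripper": 40,"dx": 0,"dy": 0,"dz": -0.6,"turn": 0},
    {"gripper": 40,"dx": 1,"dy": 0,"dz": 0,"turn": 0},
    {"gripper": 40,"dx": 1,"dy": 0,"dz": 0,"turn": 0},
    {"gripper": 40,"dx": 1,"dy": 0,"dz": 0,"turn": 0},
    {"gripper": 40,"dx": -1,"dy": 0,"dz": 0,"turn": 0},
    {"gripper": 40,"dx": -0.85,"dy": 0,"dz": 0,"turn": 0},
    {"gripper": 40,"dx": -0.7,"dy": 0,"dz": 0,"turn": 0},
    {"gripper": 40,"dx": -0.55,"dy": 0,"dz": 0,"turn": 0},
    {"gripper": 40,"dx": -0.4,"dy": 0,"dz": 0,"turn": 0},
    {"gripper": 40,"dx": -0.25,"dy": 0,"dz": 0,"turn": 0},
    {"gripper": 40,"dx": -0.1,"dy": 0,"dz": 0,"turn": 0},
    {"gripper": 40,"dx": 0,"dy": 0,"dz": 0,"turn": 0},
    {"gripper": 40,"dx": 0,"dy": 0,"dz": 0,"turn": 0},
    {"gripper": 40,"dx": 0,"dy": 0,"dz": 0,"turn": 0},
    {"gripper": 40,"dx": 0,"dy": 0,"dz": 0,"turn": 0},
    {"gripper": 40,"dx": 0,"dy": 0,"dz": 0,"turn": 0}
  ]
}}

```text
clock: 55.9
tcp_pos: [0.5383, 0.2893, 0.2675]
ee_rot: [-3.142, 0.0, -3.021]
force: [0.1, -0.2, -2.0]
width: 0.0432
finger_force: 61.7
```

```bash
python3 tq.py 3
```

```text
clk 56.0 [0.5384 0.2893 0.2674] -173.10289216722234 w 0.04312387224427337 Fz -2.190554286623783 T [-0.0032  0.0073 -0.0166] eff [ 0.0084 -0.0001] std 0.024488219929512497 [0.0007 0.0004]
```

{"api": "move_arm", "payload": {
  "increments": [
    {"gripper": 40,"dx": -1,"dy": 0,"dz": 0,"turn": 0},
    {"gripper": 40,"dx": -1,"dy": 0,"dz": 0,"turn": 0},
    {"gripper": 40,"dx": -1,"dy": 0,"dz": 0,"turn": 0},
    {"gripper": 40,"dx": 1,"dy": 0,"dz": 0,"turn": 0},
    {"gripper": 40,"dx": 0.85,"dy": 0,"dz": 0,"turn": 0},
    {"gripper": 40,"dx": 0.7,"dy": 0,"dz": 0,"turn": 0},
    {"gripper": 40,"dx": 0.55,"dy": 0,"dz": 0,"turn": 0},
    {"gripper": 40,"dx": 0.4,"dy": 0,"dz": 0,"turn": 0},
    {"gripper": 40,"dx": 0.25,"dy": 0,"dz": 0,"turn": 0},
    {"gripper": 40,"dx": 0.1,"dy": 0,"dz": 0,"turn": 0},
    {"gripper": 40,"dx": 0,"dy": 0,"dz": 0,"turn": 0},
    {"gripper": 40,"dx": 0,"dy": 0,"dz": 0,"turn": 0},
    {"gripper": 40,"dx": 0,"dy": 0,"dz": 0,"turn": 0},
    {"gripper": 40,"dx": 0,"dy": 0,"dz": 0,"turn": 0},
    {"gripper": 40,"dx": 0,"dy": 0,"dz": 0,"turn": 0}
  ]
}}

```text
clock: 57.25
tcp_pos: [0.5137, 0.2861, 0.2671]
ee_rot: [-3.141, -0.0, -3.022]
force: [-0.3, 0.2, -2.6]
width: 0.0436
finger_force: 61.5
```

```bash
python3 tq.py 3
```

```text
clk 57.35 [0.5135 0.2861 0.2671] -173.12280118400446 w 0.04282519036501427 Fz -1.9514491931940843 T [ 0.0111 -0.0046 -0.003 ] eff [-0.0006 -0.0012] std 0.03356027095281104 [0.0007 0.0004]
```

B is definitely sound. Back into the white tray with it, then A with the same harder throw.

{"api": "move_arm", "payload": {
  "increments": [
    {"gripper": 40,"dx": 0,"dy": 0,"dz": 0.9,"turn": 0},
    {"gripper": 40,"dx": 0,"dy": 0,"dz": 0.9,"turn": 0},
    {"gripper": 40,"dx": 0,"dy": 0,"dz": 0.9,"turn": 0},
    {"gripper": 40,"dx": 0,"dy": 0,"dz": 0.9,"turn": 0},
    {"gripper": 40,"dx": 0,"dy": 0,"dz": 0.9,"turn": 0},
    {"gripper": 40,"dx": 0,"dy": 0,"dz": 0.5,"turn": 0},
    {"gripper": 40,"dx": 0,"dy": 0,"dz": 0.3,"turn": 0},
    {"gripper": 40,"dx": 0,"dy": 0,"dz": 0.1,"turn": 0},
    {"gripper": 40,"dx": 0,"dy": 0,"dz": 0,"turn": 0},
    {"gripper": 40,"dx": 0,"dy": 0,"dz": 0,"turn": 0}
  ]
}}

```text
clock: 58.18
tcp_pos: [0.514, 0.2864, 0.1065]
ee_rot: [3.141, 0.002, -3.021]
force: [0.3, 0.3, -1.9]
width: 0.0433
finger_force: 61.8
```

{"api": "move_arm", "payload": {
  "increments": [
    {"gripper": 40,"dx": 0,"dy": 0,"dz": 0.1,"turn": 0},
    {"gripper": 40,"dx": 0,"dy": 0,"dz": 0.06,"turn": 0},
    {"gripper": 40,"dx": 0,"dy": 0,"dz": 0,"turn": 0}
  ]
}}

```text
clock: 58.43
tcp_pos: [0.5135, 0.2862, 0.1007]
ee_rot: [-3.142, 0.001, -3.021]
force: [-0.5, 0.1, -1.3]
width: 0.0435
finger_force: 61.8
```

{"api": "move_arm", "payload": {
  "increments": [
    {"gripper": 40,"dx": 0,"dy": 0,"dz": 0.1,"turn": 0},
    {"gripper": 40,"dx": 0,"dy": 0,"dz": 0.08,"turn": 0},
    {"gripper": 40,"dx": 0,"dy": 0,"dz": 0,"turn": 0}
  ]
}}

```text
clock: 58.68
tcp_pos: [0.5135, 0.2862, 0.095]
ee_rot: [3.142, 0.0, -3.021]
force: [-0.7, 0.4, -1.8]
width: 0.0432
finger_force: 61.9
```

{"api": "move_arm", "payload": {
  "increments": [
    {"gripper": 62,"dx": 0,"dy": 0,"dz": 0,"turn": 0},
    {"gripper": 62,"dx": 0,"dy": 0,"dz": 0,"turn": 0},
    {"gripper": 62,"dx": 0,"dy": 0,"dz": 0,"turn": 0},
    {"gripper": 62,"dx": 0,"dy": 0,"dz": 0,"turn": 0},
    {"gripper": 62,"dx": 0,"dy": 0,"dz": -0.3,"turn": 0},
    {"gripper": 62,"dx": 0,"dy": 0,"dz": -0.9,"turn": 0},
    {"gripper": 62,"dx": 0,"dy": 0,"dz": -0.9,"turn": 0},
    {"gripper": 62,"dx": 0,"dy": 0,"dz": -0.9,"turn": 0},
    {"gripper": 62,"dx": 0,"dy": 0,"dz": -0.9,"turn": 0},
    {"gripper": 62,"dx": 0,"dy": 0,"dz": -0.9,"turn": 0},
    {"gripper": 62,"dx": 0,"dy": 0,"dz": -0.5,"turn": 0}
  ]
}}

```text
clock: 59.6
tcp_pos: [0.514, 0.2864, 0.2586]
ee_rot: [3.141, 0.004, -3.021]
force: [0.8, -0.6, 0.2]
width: 0.062
finger_force: 0.0
```

{"api": "move_arm", "payload": {
  "increments": [
    {"gripper": 75,"dx": -0.59,"dy": -0.945,"dz": 0,"turn": 0},
    {"gripper": 75,"dx": -0.59,"dy": -0.945,"dz": 0,"turn": 0},
    {"gripper": 75,"dx": -0.59,"dy": -0.945,"dz": 0,"turn": 0},
    {"gripper": 75,"dx": -0.59,"dy": -0.945,"dz": 0,"turn": 0},
    {"gripper": 75,"dx": -0.59,"dy": -0.945,"dz": 0,"turn": 0},
    {"gripper": 75,"dx": -0.59,"dy": -0.945,"dz": 0,"turn": 0},
    {"gripper": 75,"dx": -0.59,"dy": -0.945,"dz": 0,"turn": 0},
    {"gripper": 75,"dx": -0.59,"dy": -0.945,"dz": 0,"turn": 0},
    {"gripper": 75,"dx": 0,"dy": 0,"dz": 0,"turn": 0.77},
    {"gripper": 75,"dx": 0,"dy": 0,"dz": 0,"turn": 0.77},
    {"gripper": 75,"dx": 0,"dy": 0,"dz": 0,"turn": 0.77},
    {"gripper": 75,"dx": 0,"dy": 0,"dz": 0,"turn": 0.77},
    {"gripper": 75,"dx": 0,"dy": 0,"dz": 0,"turn": 0},
    {"gripper": 75,"dx": 0,"dy": 0,"dz": 0,"turn": 0}
  ]
}}

```text
clock: 60.77
tcp_pos: [0.6811, 0.078, 0.2547]
ee_rot: [-3.142, 0.0, 3.048]
force: [-1.0, 0.8, 1.7]
width: 0.0754
finger_force: 0.0
```

```bash
python3 look.py w10 .109
```

```text
60.7667 [0.6811 0.078  0.2547] 174.65910556217636 [-0.0762  0.3665  0.3077  1.5115 -0.0001  0.017 ] eff 0.007853489660192281
[360.642    3.1399] 243 [0.555  0.1395] 21.376903533935547 4.61225700378418 84.67941284179688
[278.3738 218.2719] 2630 [0.6797 0.0781] 47.21427917480469 27.219940185546875 -5.3111114501953125
side lamps: [([-0.17, -0.9816], -84.2), ([0.7151, 0.0443], -4.9), ([0.7482, 0.261], -4.6), ([0.5186, 0.1529], 6.0), ([0.5136, 0.2852], 7.4), ([0.3047, 0.194], 37.7)]
  at bay height [0.6807 0.0789]
```

C has meanwhile been knocked to (0.519, 0.153) and still stands. Continuing with A.

{"api": "move_arm", "payload": {
  "increments": [
    {"gripper": 75,"dx": 0,"dy": 0,"dz": 0.9,"turn": 0},
    {"gripper": 75,"dx": 0,"dy": 0,"dz": 0.9,"turn": 0},
    {"gripper": 75,"dx": 0,"dy": 0,"dz": 0.9,"turn": 0},
    {"gripper": 75,"dx": 0,"dy": 0,"dz": 0.6,"turn": 0},
    {"gripper": 75,"dx": 0,"dy": 0,"dz": 0.27,"turn": 0},
    {"gripper": 75,"dx": 0,"dy": 0,"dz": 0,"turn": 0},
    {"gripper": 40,"dx": 0,"dy": 0,"dz": 0,"turn": 0},
    {"gripper": 40,"dx": 0,"dy": 0,"dz": 0,"turn": 0},
    {"gripper": 40,"dx": 0,"dy": 0,"dz": 0,"turn": 0},
    {"gripper": 40,"dx": 0,"dy": 0,"dz": 0,"turn": 0},
    {"gripper": 40,"dx": 0,"dy": 0,"dz": 0,"turn": 0},
    {"gripper": 40,"dx": 0,"dy": 0,"dz": 0,"turn": 0},
    {"gripper": 40,"dx": 0,"dy": 0,"dz": -0.3,"turn": 0},
    {"gripper": 40,"dx": 0,"dy": 0,"dz": -0.8,"turn": 0},
    {"gripper": 40,"dx": 0,"dy": 0,"dz": -0.9,"turn": 0},
    {"gripper": 40,"dx": 0.3,"dy": 0,"dz": -0.9,"turn": 0},
    {"gripper": 40,"dx": 0.3,"dy": 0,"dz": -0.6,"turn": 0},
    {"gripper": 40,"dx": 0.3,"dy": 0,"dz": 0,"turn": 0},
    {"gripper": 40,"dx": 0,"dy": 0,"dz": 0,"turn": 0},
    {"gripper": 40,"dx": 0,"dy": 0,"dz": 0,"turn": 0}
  ]
}}

```text
clock: 62.53
tcp_pos: [0.654, 0.0805, 0.252]
ee_rot: [-3.141, -0.0, 3.047]
force: [0.5, 0.6, -4.4]
width: 0.0432
finger_force: 63.6
```

{"api": "move_arm", "payload": {
  "increments": [
    {"gripper": 40,"dx": 1,"dy": 0,"dz": 0,"turn": 0},
    {"gripper": 40,"dx": 1,"dy": 0,"dz": 0,"turn": 0},
    {"gripper": 40,"dx": 1,"dy": 0,"dz": 0,"turn": 0},
    {"gripper": 40,"dx": -1,"dy": 0,"dz": 0,"turn": 0},
    {"gripper": 40,"dx": -0.85,"dy": 0,"dz": 0,"turn": 0},
    {"gripper": 40,"dx": -0.7,"dy": 0,"dz": 0,"turn": 0},
    {"gripper": 40,"dx": -0.55,"dy": 0,"dz": 0,"turn": 0},
    {"gripper": 40,"dx": -0.4,"dy": 0,"dz": 0,"turn": 0},
    {"gripper": 40,"dx": -0.25,"dy": 0,"dz": 0,"turn": 0},
    {"gripper": 40,"dx": -0.1,"dy": 0,"dz": 0,"turn": 0},
    {"gripper": 40,"dx": 0,"dy": 0,"dz": 0,"turn": 0},
    {"gripper": 40,"dx": 0,"dy": 0,"dz": 0,"turn": 0},
    {"gripper": 40,"dx": 0,"dy": 0,"dz": 0,"turn": 0},
    {"gripper": 40,"dx": 0,"dy": 0,"dz": 0,"turn": 0},
    {"gripper": 40,"dx": 0,"dy": 0,"dz": 0,"turn": 0}
  ]
}}

```text
clock: 63.78
tcp_pos: [0.6793, 0.0782, 0.2522]
ee_rot: [-3.141, 0.0, 3.047]
force: [-1.1, -0.1, -4.2]
width: 0.0433
finger_force: 64.2
```

```bash
python3 tq.py 4
```

```text
clk 63.9333 [0.6795 0.0782 0.2522] 174.56900630184913 w 0.04286408036939225 Fz -4.244305617710449 T [-0.0153 -0.017  -0.0137] eff [0.0403 0.0017] std 0.025229519144525713 [0.001  0.0005]
```

{"api": "move_arm", "payload": {
  "increments": [
    {"gripper": 40,"dx": 0.4,"dy": 0,"dz": 0,"turn": 0},
    {"gripper": 40,"dx": 0.8,"dy": 0,"dz": 0,"turn": 0},
    {"gripper": 40,"dx": 0.8,"dy": 0,"dz": 0,"turn": 0},
    {"gripper": 40,"dx": 0.6,"dy": 0,"dz": 0,"turn": 0},
    {"gripper": 40,"dx": 0.4,"dy": 0,"dz": 0,"turn": 0},
    {"gripper": 40,"dx": 0.2,"dy": 0,"dz": 0,"turn": 0},
    {"gripper": 40,"dx": 0,"dy": 0,"dz": 0,"turn": 0},
    {"gripper": 40,"dx": -1,"dy": 0,"dz": 0,"turn": 0},
    {"gripper": 40,"dx": -1,"dy": 0,"dz": 0,"turn": 0},
    {"gripper": 40,"dx": -1,"dy": 0,"dz": 0,"turn": 0},
    {"gripper": 40,"dx": 1,"dy": 0,"dz": 0,"turn": 0},
    {"gripper": 40,"dx": 0.85,"dy": 0,"dz": 0,"turn": 0},
    {"gripper": 40,"dx": 0.7,"dy": 0,"dz": 0,"turn": 0},
    {"gripper": 40,"dx": 0.55,"dy": 0,"dz": 0,"turn": 0},
    {"gripper": 40,"dx": 0.4,"dy": 0,"dz": 0,"turn": 0},
    {"gripper": 40,"dx": 0.25,"dy": 0,"dz": 0,"turn": 0},
    {"gripper": 40,"dx": 0.1,"dy": 0,"dz": 0,"turn": 0},
    {"gripper": 40,"dx": 0,"dy": 0,"dz": 0,"turn": 0},
    {"gripper": 40,"dx": 0,"dy": 0,"dz": 0,"turn": 0},
    {"gripper": 40,"dx": 0,"dy": 0,"dz": 0,"turn": 0}
  ]
}}

```text
clock: 65.6
tcp_pos: [0.5593, 0.0894, 0.252]
ee_rot: [-3.141, 0.001, 3.047]
force: [-1.2, -0.5, -4.1]
width: 0.0434
finger_force: 64.9
```

```bash
python3 tq.py 4
```

```text
clk 65.75 [0.559  0.0895 0.2519] 174.55847825606696 w 0.04329219254846329 Fz -4.263728076837692 T [0.0011 0.0523 0.0143] eff [-0.0247 -0.002 ] std 0.023962883443087776 [0.0132 0.0013]
```

A rattles: effort went from +0.040 to −0.025, a change of 0.065. It goes to the red tray, and C must be re-tested with this harder throw.

{"api": "move_arm", "payload": {
  "increments": [
    {"gripper": 40,"dx": 0.12,"dy": -0.97,"dz": 0,"turn": 0},
    {"gripper": 40,"dx": 0.12,"dy": -0.97,"dz": 0,"turn": 0},
    {"gripper": 40,"dx": 0.12,"dy": -0.97,"dz": 0,"turn": 0},
    {"gripper": 40,"dx": 0.12,"dy": -0.97,"dz": 0,"turn": 0},
    {"gripper": 40,"dx": 0.12,"dy": -0.97,"dz": 0,"turn": 0},
    {"gripper": 40,"dx": 0.12,"dy": -0.97,"dz": 0,"turn": 0},
    {"gripper": 40,"dx": 0.12,"dy": -0.97,"dz": 0,"turn": 0},
    {"gripper": 40,"dx": 0.12,"dy": -0.97,"dz": 0,"turn": 0},
    {"gripper": 40,"dx": 0.12,"dy": -0.97,"dz": 0,"turn": 0},
    {"gripper": 40,"dx": 0.12,"dy": -0.97,"dz": 0,"turn": 0},
    {"gripper": 40,"dx": 0.12,"dy": -0.97,"dz": 0,"turn": 0},
    {"gripper": 40,"dx": 0.12,"dy": -0.97,"dz": 0,"turn": 0},
    {"gripper": 40,"dx": 0.12,"dy": -0.97,"dz": 0,"turn": 0},
    {"gripper": 40,"dx": 0,"dy": 0,"dz": 0,"turn": -0.95},
    {"gripper": 40,"dx": 0,"dy": 0,"dz": 0,"turn": -0.95},
    {"gripper": 40,"dx": 0,"dy": 0,"dz": 0,"turn": -0.95},
    {"gripper": 40,"dx": 0,"dy": 0,"dz": 0,"turn": -0.95},
    {"gripper": 40,"dx": 0,"dy": 0,"dz": 0,"turn": 0},
    {"gripper": 40,"dx": 0,"dy": 0,"dz": 0,"turn": 0}
  ]
}}

```text
clock: 67.33
tcp_pos: [0.4763, -0.2827, 0.252]
ee_rot: [-3.141, -0.0, -2.973]
force: [-0.0, 0.3, -4.8]
width: 0.043
finger_force: 65.2
```

```bash
python3 look.py w11; python3 - <<'E'
from h import *
d=np.load("w11.npz"); c=dict(img=d["img"],cam_to_world=d["T"],f=float(d["f"]),cx=float(d["cx"]),cy=float(d["cy"]))
h=hsv(c); m=((h[...,0]<8)|(h[...,0]>172))&(h[...,1]>150)&(h[...,2]>60)
b=max(blobs(m,200),key=lambda b:b[1]); p=np.argwhere(b[2])
for v in (60,90,120,150,180,200,230):
    u=p[p[:,0]==v][:,1]
    if len(u): w=ray(c,[[u.min(),v],[u.max(),v]],.024); print(v,u.min(),u.max(),w[:,:2].tolist())
print("top v",p[:,0].min(), [ (u,p[p[:,1]==u][:,0].min()) for u in (200,240,280,320,360) if (p[:,1]==u).any()])
E
```

```text
67.3333 [ 0.4763 -0.2827  0.252 ] -170.35297176226234 [-0.7718 -0.0408 -0.1445  1.467  -0.0001 -0.9401] eff -0.01906147808767855
[278.0021 297.2604] 8379 [ 0.5686 -0.267 ] 115.82756805419922 67.26680755615234 9.675860404968262
side lamps: [([-0.1788, -0.9825], -84.2), ([0.5336, -0.4629], -84.3), ([0.7495, 0.2623], -62.8), ([0.5186, 0.1529], 6.0), ([0.5141, 0.2852], 7.6), ([0.3047, 0.194], 37.7)]
150 202 333 [[0.4479993130003505, -0.35633385526618666], [0.4283547790696622, -0.24108888628892675]]
180 204 217 [[0.47471925768037626, -0.35161497066991176], [0.4727216342684367, -0.33989674588803936]]
200 205 214 [[0.4933267077284639, -0.34864346835066584], [0.4919206201149045, -0.340395664218199]]
230 207 216 [[0.5223503150374209, -0.34352581157466455], [0.520908069052792, -0.33506658810945744]]
top v 126 [(240, np.int64(126)), (280, np.int64(127)), (320, np.int64(127))]
```

View pics/w11.png

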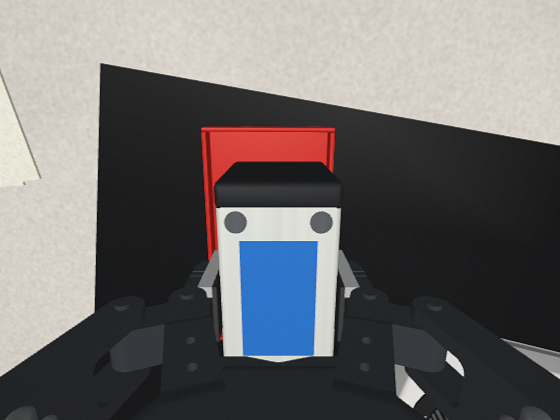

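The tray is under the lamp. Its near rim is at v=127, u=202–335, so its centre is about 9 mm to the left. I'll shift and lower.

{"api": "move_arm", "payload": {
  "increments": [
    {"gripper": 40,"dx": 0.2,"dy": -0.3,"dz": 0.6,"turn": 0},
    {"gripper": 40,"dx": 0,"dy": 0,"dz": 0.9,"turn": 0},
    {"gripper": 40,"dx": 0,"dy": 0,"dz": 0.9,"turn": 0},
    {"gripper": 40,"dx": 0,"dy": 0,"dz": 0.9,"turn": 0},
    {"gripper": 40,"dx": 0,"dy": 0,"dz": 0.9,"turn": 0},
    {"gripper": 40,"dx": 0,"dy": 0,"dz": 0.4,"turn": 0},
    {"gripper": 40,"dx": 0,"dy": 0,"dz": 0.2,"turn": 0},
    {"gripper": 40,"dx": 0,"dy": 0,"dz": 0,"turn": 0},
    {"gripper": 40,"dx": 0,"dy": 0,"dz": 0,"turn": 0}
  ]
}}

```text
clock: 68.18
tcp_pos: [0.4724, -0.2929, 0.1093]
ee_rot: [-3.14, 0.001, -2.971]
force: [0.4, 0.1, -2.6]
width: 0.043
finger_force: 64.9
```

{"api": "move_arm", "payload": {
  "increments": [
    {"gripper": 40,"dx": 0,"dy": 0,"dz": 0.1,"turn": 0},
    {"gripper": 40,"dx": 0,"dy": 0,"dz": 0.06,"turn": 0},
    {"gripper": 40,"dx": 0,"dy": 0,"dz": 0,"turn": 0}
  ]
}}

```text
clock: 68.43
tcp_pos: [0.4722, -0.2927, 0.1038]
ee_rot: [-3.141, 0.001, -2.971]
force: [0.6, -0.1, -4.4]
width: 0.0431
finger_force: 65.0
```

{"api": "move_arm", "payload": {
  "increments": [
    {"gripper": 40,"dx": 0,"dy": 0,"dz": 0.08,"turn": 0},
    {"gripper": 40,"dx": 0,"dy": 0,"dz": 0.06,"turn": 0},
    {"gripper": 40,"dx": 0,"dy": 0,"dz": 0,"turn": 0}
  ]
}}

```text
clock: 68.68
tcp_pos: [0.4717, -0.2923, 0.0986]
ee_rot: [3.141, -0.0, -2.971]
force: [0.0, -0.1, -4.8]
width: 0.0435
finger_force: 65.0
```

{"api": "move_arm", "payload": {
  "increments": [
    {"gripper": 40,"dx": 0,"dy": 0,"dz": 0.06,"turn": 0},
    {"gripper": 40,"dx": 0,"dy": 0,"dz": 0.04,"turn": 0},
    {"gripper": 40,"dx": 0,"dy": 0,"dz": 0,"turn": 0}
  ]
}}

```text
clock: 68.93
tcp_pos: [0.4717, -0.2924, 0.0983]
ee_rot: [-3.141, -0.0, -2.971]
force: [-10.8, 7.4, 19.0]
width: 0.0433
finger_force: 67.9
```

{"api": "move_arm", "payload": {
  "increments": [
    {"gripper": 62,"dx": 0,"dy": 0,"dz": -0.05,"turn": 0},
    {"gripper": 62,"dx": 0,"dy": 0,"dz": 0,"turn": 0},
    {"gripper": 62,"dx": 0,"dy": 0,"dz": 0,"turn": 0},
    {"gripper": 62,"dx": 0,"dy": 0,"dz": 0,"turn": 0},
    {"gripper": 62,"dx": 0,"dy": 0,"dz": 0,"turn": 0},
    {"gripper": 62,"dx": 0,"dy": 0,"dz": -0.3,"turn": 0},
    {"gripper": 62,"dx": 0,"dy": 0,"dz": -0.9,"turn": 0},
    {"gripper": 62,"dx": 0,"dy": 0,"dz": -0.9,"turn": 0},
    {"gripper": 62,"dx": 0,"dy": 0,"dz": -0.9,"turn": 0},
    {"gripper": 62,"dx": 0,"dy": 0,"dz": -0.9,"turn": 0},
    {"gripper": 62,"dx": 0,"dy": 0,"dz": -0.9,"turn": 0},
    {"gripper": 62,"dx": 0,"dy": 0,"dz": -0.4,"turn": 0}
  ]
}}

```text
clock: 69.93
tcp_pos: [0.4725, -0.2931, 0.2581]
ee_rot: [-3.138, 0.003, -2.971]
force: [0.3, -0.3, 0.7]
width: 0.0625
finger_force: 0.0
```

{"api": "move_arm", "payload": {
  "increments": [
    {"gripper": 75,"dx": -0.27,"dy": 0.96,"dz": 0,"turn": 0},
    {"gripper": 75,"dx": -0.27,"dy": 0.96,"dz": 0,"turn": 0},
    {"gripper": 75,"dx": -0.27,"dy": 0.96,"dz": 0,"turn": 0},
    {"gripper": 75,"dx": -0.27,"dy": 0.96,"dz": 0,"turn": 0},
    {"gripper": 75,"dx": -0.27,"dy": 0.96,"dz": 0,"turn": 0},
    {"gripper": 75,"dx": -0.27,"dy": 0.96,"dz": 0,"turn": 0},
    {"gripper": 75,"dx": -0.27,"dy": 0.96,"dz": 0,"turn": 0},
    {"gripper": 75,"dx": -0.27,"dy": 0.96,"dz": 0,"turn": 0},
    {"gripper": 75,"dx": -0.27,"dy": 0.96,"dz": 0,"turn": 0},
    {"gripper": 75,"dx": -0.27,"dy": 0.96,"dz": 0,"turn": 0},
    {"gripper": 75,"dx": -0.27,"dy": 0.96,"dz": 0,"turn": 0},
    {"gripper": 75,"dx": -0.27,"dy": 0.96,"dz": 0,"turn": 0},
    {"gripper": 75,"dx": -0.27,"dy": 0.96,"dz": 0,"turn": 0},
    {"gripper": 75,"dx": -0.27,"dy": 0.96,"dz": 0,"turn": 0},
    {"gripper": 75,"dx": -0.27,"dy": 0.96,"dz": 0,"turn": 0},
    {"gripper": 75,"dx": 0,"dy": 0,"dz": 0,"turn": 0.92},
    {"gripper": 75,"dx": 0,"dy": 0,"dz": 0,"turn": 0},
    {"gripper": 75,"dx": 0,"dy": 0,"dz": 0,"turn": 0}
  ]
}}

```text
clock: 71.43
tcp_pos: [0.5181, 0.1539, 0.2531]
ee_rot: [-3.141, -0.001, -3.033]
force: [-0.2, -0.3, -0.4]
width: 0.0749
finger_force: 0.0
```

```bash
python3 look.py w12
```

```text
71.4333 [0.5181 0.1539 0.2531] -173.793235900113 [ 0.0468 -0.0811 -0.1812  1.4713 -0.0003 -0.0615] eff -0.002275487204315141
[275.5 201. ] 1760 [0.5181 0.1517] 46.81455612182617 26.65130043029785 6.239713668823242
[436.1954 211.1351] 1791 [0.5125 0.288 ] 48.451229095458984 27.697954177856445 6.9566144943237305
side lamps: [([-0.1789, -1.0618], -89.5), ([0.4712, -0.2958], 11.0), ([0.1842, -0.3174], -10.0), ([0.7482, 0.261], -4.6), ([0.5186, 0.1529], 6.0), ([0.5141, 0.2852], 7.6), ([0.3044, 0.1939], 37.2)]
```

{"api": "move_arm", "payload": {
  "increments": [
    {"gripper": 75,"dx": 0,"dy": -0.05,"dz": 0.9,"turn": 0},
    {"gripper": 75,"dx": 0,"dy": 0,"dz": 0.9,"turn": 0},
    {"gripper": 75,"dx": 0,"dy": 0,"dz": 0.9,"turn": 0},
    {"gripper": 75,"dx": 0,"dy": 0,"dz": 0.9,"turn": 0},
    {"gripper": 75,"dx": 0,"dy": 0,"dz": 0.9,"turn": 0},
    {"gripper": 75,"dx": 0,"dy": 0,"dz": 0.6,"turn": 0},
    {"gripper": 75,"dx": 0,"dy": 0,"dz": 0.3,"turn": 0},
    {"gripper": 75,"dx": 0,"dy": 0,"dz": 0,"turn": 0},
    {"gripper": 40,"dx": 0,"dy": 0,"dz": 0,"turn": 0},
    {"gripper": 40,"dx": 0,"dy": 0,"dz": 0,"turn": 0},
    {"gripper": 40,"dx": 0,"dy": 0,"dz": 0,"turn": 0},
    {"gripper": 40,"dx": 0,"dy": 0,"dz": 0,"turn": 0},
    {"gripper": 40,"dx": 0,"dy": 0,"dz": 0,"turn": 0},
    {"gripper": 40,"dx": 0,"dy": 0,"dz": 0,"turn": 0},
    {"gripper": 40,"dx": 0,"dy": 0,"dz": 0,"turn": 0}
  ]
}}

```text
clock: 72.78
tcp_pos: [0.5197, 0.1523, 0.0934]
ee_rot: [-3.141, 0.003, -3.035]
force: [-1.0, -1.7, 5.9]
width: 0.0435
finger_force: 62.4
```

{"api": "move_arm", "payload": {
  "increments": [
    {"gripper": 40,"dx": 0,"dy": 0,"dz": -0.3,"turn": 0},
    {"gripper": 40,"dx": 0,"dy": 0,"dz": -0.8,"turn": 0},
    {"gripper": 40,"dx": 0,"dy": 0,"dz": -0.9,"turn": 0},
    {"gripper": 40,"dx": 0,"dy": 0,"dz": -0.9,"turn": 0},
    {"gripper": 40,"dx": 0,"dy": 0,"dz": -0.9,"turn": 0},
    {"gripper": 40,"dx": 0,"dy": 0,"dz": -0.9,"turn": 0},
    {"gripper": 40,"dx": 0,"dy": 0,"dz": -0.3,"turn": 0},
    {"gripper": 40,"dx": 0,"dy": 0,"dz": 0,"turn": 0},
    {"gripper": 40,"dx": 0,"dy": 0,"dz": 0,"turn": 0}
  ]
}}

```text
clock: 73.53
tcp_pos: [0.5184, 0.1524, 0.2409]
ee_rot: [-3.142, -0.0, -3.035]
force: [-0.0, 0.2, -4.1]
width: 0.0433
finger_force: 61.9
```

{"api": "move_arm", "payload": {
  "increments": [
    {"gripper": 40,"dx": 1,"dy": 0,"dz": 0,"turn": 0},
    {"gripper": 40,"dx": 1,"dy": 0,"dz": 0,"turn": 0},
    {"gripper": 40,"dx": 1,"dy": 0,"dz": 0,"turn": 0},
    {"gripper": 40,"dx": -1,"dy": 0,"dz": 0,"turn": 0},
    {"gripper": 40,"dx": -0.85,"dy": 0,"dz": 0,"turn": 0},
    {"gripper": 40,"dx": -0.7,"dy": 0,"dz": 0,"turn": 0},
    {"gripper": 40,"dx": -0.55,"dy": 0,"dz": 0,"turn": 0},
    {"gripper": 40,"dx": -0.4,"dy": 0,"dz": 0,"turn": 0},
    {"gripper": 40,"dx": -0.25,"dy": 0,"dz": 0,"turn": 0},
    {"gripper": 40,"dx": -0.1,"dy": 0,"dz": 0,"turn": 0},
    {"gripper": 40,"dx": 0,"dy": 0,"dz": 0,"turn": 0},
    {"gripper": 40,"dx": 0,"dy": 0,"dz": 0,"turn": 0},
    {"gripper": 40,"dx": 0,"dy": 0,"dz": 0,"turn": 0},
    {"gripper": 40,"dx": 0,"dy": 0,"dz": 0,"turn": 0},
    {"gripper": 40,"dx": 0,"dy": 0,"dz": 0,"turn": 0}
  ]
}}

```text
clock: 74.78
tcp_pos: [0.5435, 0.1551, 0.2416]
ee_rot: [-3.141, 0.0, -3.035]
force: [0.7, -0.2, -3.4]
width: 0.0429
finger_force: 61.9
```

```bash
python3 tq.py 3
```

```text
clk 74.8833 [0.5437 0.1551 0.2417] -173.91039609182351 w 0.04333115682646036 Fz -3.097294571020363 T [ 0.0075 -0.0428 -0.0153] eff [ 0.0096 -0.001 ] std 0.005280339726262543 [0.0004 0.0002]
```

{"api": "move_arm", "payload": {
  "increments": [
    {"gripper": 40,"dx": -1,"dy": 0,"dz": 0,"turn": 0},
    {"gripper": 40,"dx": -1,"dy": 0,"dz": 0,"turn": 0},
    {"gripper": 40,"dx": -1,"dy": 0,"dz": 0,"turn": 0},
    {"gripper": 40,"dx": 1,"dy": 0,"dz": 0,"turn": 0},
    {"gripper": 40,"dx": 0.85,"dy": 0,"dz": 0,"turn": 0},
    {"gripper": 40,"dx": 0.7,"dy": 0,"dz": 0,"turn": 0},
    {"gripper": 40,"dx": 0.55,"dy": 0,"dz": 0,"turn": 0},
    {"gripper": 40,"dx": 0.4,"dy": 0,"dz": 0,"turn": 0},
    {"gripper": 40,"dx": 0.25,"dy": 0,"dz": 0,"turn": 0},
    {"gripper": 40,"dx": 0.1,"dy": 0,"dz": 0,"turn": 0},
    {"gripper": 40,"dx": 0,"dy": 0,"dz": 0,"turn": 0},
    {"gripper": 40,"dx": 0,"dy": 0,"dz": 0,"turn": 0},
    {"gripper": 40,"dx": 0,"dy": 0,"dz": 0,"turn": 0},
    {"gripper": 40,"dx": 0,"dy": 0,"dz": 0,"turn": 0},
    {"gripper": 40,"dx": 0,"dy": 0,"dz": 0,"turn": 0}
  ]
}}

```text
clock: 76.13
tcp_pos: [0.5188, 0.1524, 0.2413]
ee_rot: [-3.142, -0.0, -3.035]
force: [-0.2, 0.4, -3.8]
width: 0.0433
finger_force: 61.9
```

```bash
python3 tq.py 3
```

```text
clk 76.2333 [0.5187 0.1524 0.2414] -173.91683182052293 w 0.0435215841875847 Fz -3.383832198335554 T [-0.0149 -0.0118 -0.0132] eff [-0.0024 -0.0015] std 0.03624817316483688 [0.0004 0.0003]
```

C changes by only 0.012, the same as B and against 0.065 for A, so C is sound. It goes into the bay and B stays in the white tray.

{"api": "move_arm", "payload": {
  "increments": [
    {"gripper": 40,"dx": -0.86,"dy": -0.51,"dz": 0,"turn": 0},
    {"gripper": 40,"dx": -0.86,"dy": -0.51,"dz": 0,"turn": 0},
    {"gripper": 40,"dx": -0.86,"dy": -0.51,"dz": 0,"turn": 0},
    {"gripper": 40,"dx": -0.86,"dy": -0.51,"dz": 0,"turn": 0},
    {"gripper": 40,"dx": -0.86,"dy": -0.51,"dz": 0,"turn": 0},
    {"gripper": 40,"dx": -0.86,"dy": -0.51,"dz": 0,"turn": 0},
    {"gripper": 40,"dx": 0,"dy": 0,"dz": 0,"turn": 0.97},
    {"gripper": 40,"dx": 0,"dy": 0,"dz": 0,"turn": 0.97},
    {"gripper": 40,"dx": 0,"dy": 0,"dz": 0,"turn": 0.97},
    {"gripper": 40,"dx": 0,"dy": 0,"dz": 0.6,"turn": 0},
    {"gripper": 40,"dx": 0,"dy": 0,"dz": 0.6,"turn": 0},
    {"gripper": 40,"dx": 0,"dy": 0,"dz": 0.6,"turn": 0},
    {"gripper": 40,"dx": 0,"dy": 0,"dz": 0,"turn": 0},
    {"gripper": 40,"dx": 0,"dy": 0,"dz": 0,"turn": 0},
    {"gripper": 40,"dx": 0,"dy": 0,"dz": 0,"turn": 0}
  ]
}}

```text
clock: 77.48
tcp_pos: [0.6825, 0.0775, 0.1886]
ee_rot: [-3.142, 0.001, 3.045]
force: [0.0, -1.0, -2.6]
width: 0.0432
finger_force: 62.0
```

{"api": "move_arm", "payload": {
  "increments": [
    {"gripper": 40,"dx": 0.02,"dy": 0.02,"dz": 0.5,"turn": 0},
    {"gripper": 40,"dx": 0,"dy": 0,"dz": 0.4,"turn": 0},
    {"gripper": 40,"dx": 0,"dy": 0,"dz": 0.2,"turn": 0},
    {"gripper": 40,"dx": 0,"dy": 0,"dz": 0.1,"turn": 0},
    {"gripper": 40,"dx": 0,"dy": 0,"dz": 0,"turn": 0},
    {"gripper": 40,"dx": 0,"dy": 0,"dz": 0.05,"turn": 0},
    {"gripper": 40,"dx": 0,"dy": 0,"dz": 0,"turn": 0},
    {"gripper": 40,"dx": 0,"dy": 0,"dz": 0,"turn": 0}
  ]
}}

```text
clock: 78.15
tcp_pos: [0.6819, 0.0782, 0.1506]
ee_rot: [-3.142, 0.001, 3.045]
force: [0.5, 0.2, -3.2]
width: 0.0432
finger_force: 62.2
```

{"api": "move_arm", "payload": {
  "increments": [
    {"gripper": 40,"dx": 0,"dy": 0,"dz": 0.08,"turn": 0},
    {"gripper": 40,"dx": 0,"dy": 0,"dz": 0.06,"turn": 0},
    {"gripper": 40,"dx": 0,"dy": 0,"dz": 0,"turn": 0},
    {"gripper": 40,"dx": 0,"dy": 0,"dz": 0,"turn": 0}
  ]
}}

```text
clock: 78.48
tcp_pos: [0.6822, 0.0782, 0.1485]
ee_rot: [-3.141, 0.003, 3.045]
force: [-7.0, -1.9, 12.1]
width: 0.0432
finger_force: 63.9
```

{"api": "move_arm", "payload": {
  "increments": [
    {"gripper": 62,"dx": 0,"dy": 0,"dz": -0.04,"turn": 0},
    {"gripper": 62,"dx": 0,"dy": 0,"dz": 0,"turn": 0},
    {"gripper": 62,"dx": 0,"dy": 0,"dz": 0,"turn": 0},
    {"gripper": 62,"dx": 0,"dy": 0,"dz": 0,"turn": 0},
    {"gripper": 62,"dx": 0,"dy": 0,"dz": 0,"turn": 0},
    {"gripper": 62,"dx": 0,"dy": 0,"dz": -0.3,"turn": 0},
    {"gripper": 62,"dx": 0,"dy": 0,"dz": -0.9,"turn": 0},
    {"gripper": 62,"dx": 0,"dy": 0,"dz": -0.9,"turn": 0},
    {"gripper": 62,"dx": 0,"dy": 0,"dz": -0.9,"turn": 0},
    {"gripper": 62,"dx": 0,"dy": 0,"dz": -0.9,"turn": 0},
    {"gripper": 62,"dx": 0,"dy": 0,"dz": -0.9,"turn": 0}
  ]
}}

```text
clock: 79.4
tcp_pos: [0.6814, 0.0782, 0.2931]
ee_rot: [-3.142, 0.001, 3.045]
force: [1.8, 1.0, -0.1]
width: 0.062
finger_force: 0.0
```

{"api": "move_arm", "payload": {
  "increments": [
    {"gripper": 85,"dx": 0,"dy": -0.99,"dz": 0,"turn": 0},
    {"gripper": 85,"dx": 0,"dy": -0.99,"dz": 0,"turn": 0},
    {"gripper": 85,"dx": 0,"dy": -0.99,"dz": 0,"turn": 0},
    {"gripper": 85,"dx": 0,"dy": -0.99,"dz": 0,"turn": 0},
    {"gripper": 85,"dx": -0.03,"dy": -0.99,"dz": 0,"turn": 0},
    {"gripper": 85,"dx": 0,"dy": 0,"dz": 0,"turn": -0.8},
    {"gripper": 85,"dx": 0,"dy": 0,"dz": 0,"turn": -0.8},
    {"gripper": 85,"dx": 0,"dy": 0,"dz": 0,"turn": -0.8},
    {"gripper": 85,"dx": 0,"dy": 0,"dz": 0,"turn": 0},
    {"gripper": 85,"dx": 0,"dy": 0,"dz": 0,"turn": 0}
  ]
}}

```text
clock: 80.23
tcp_pos: [0.6681, -0.0697, 0.2915]
ee_rot: [-3.141, 0.0, -3.073]
force: [-0.1, -0.7, -0.2]
width: 0.085
finger_force: 0.0
```

```bash
python3 look.py w13 .109; python3 - <<'E'
from h import *
c=cam("scene"); crop(c,130,430,190,350,2.66,"crop3.png")
print([(b[2].round(4).tolist(),round(b[5],1)) for b in blues(c,.109)],[(b[2].round(4).tolist(),round(b[5],1)) for b in blues(c,.058)])
E
```

```text
80.2333 [ 0.6681 -0.0697  0.2915] -176.05139398578092 [-0.2981  0.3276  0.3274  1.5702 -0.0001 -0.367 ] eff 0.005727680982090533
[459.4678 232.8895] 1892 [0.6805 0.0783] 47.64759063720703 27.563146591186523 -5.5184326171875
side lamps: [([-0.17, -0.9816], -84.2), ([0.7151, 0.0443], -4.9), ([0.7482, 0.261], -4.6), ([0.5141, 0.2852], 7.6), ([0.3047, 0.194], 37.7)]
  at bay height [0.6807 0.0789]
[([-0.9681, -2.0037], -61.0), ([0.2847, -0.8446], -5.0), ([0.3106, -0.5965], -63.9), ([0.54, -0.2464], 9.6), ([0.391, 0.2082], 36.0), ([0.5792, 0.2936], 7.0), ([0.6829, 0.0774], -8.1), ([0.667, 0.2906], -3.3)] [([-1.1453, -2.1779], -61.0), ([0.1979, -0.9352], -5.0), ([0.2256, -0.6692], -63.9), ([0.4716, -0.2939], 9.6), ([0.3119, 0.1935], 36.0), ([0.5136, 0.285], 7.0), ([0.6247, 0.0533], -8.1), ([0.6077, 0.2818], -3.3)]
```

View pics/w13.png

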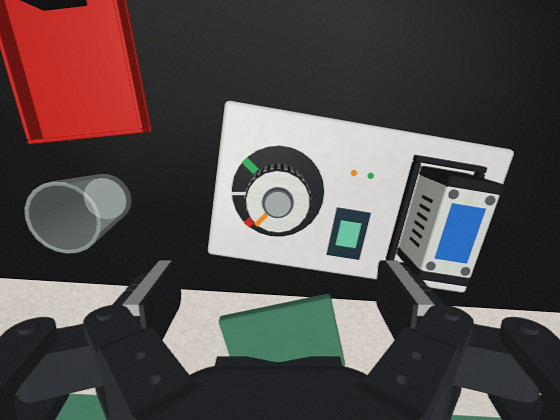

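The picture shows the pointer at the red mark (256,220), C seated in the bay (460,233), and the edge of A in the red tray at the upper left. Measured positions are A (0.472,−0.294), B (0.514,0.285) and C (0.6805,0.078), all in place. Now to open the port.

{"api": "move_arm", "payload": {
  "increments": [
    {"gripper": 85,"dx": -0.03,"dy": 0,"dz": 0.9,"turn": 0},
    {"gripper": 85,"dx": 0,"dy": 0,"dz": 0.9,"turn": 0},
    {"gripper": 85,"dx": 0,"dy": 0,"dz": 0.9,"turn": 0},
    {"gripper": 85,"dx": 0,"dy": 0,"dz": 0.9,"turn": 0},
    {"gripper": 85,"dx": 0,"dy": 0,"dz": 0.9,"turn": 0},
    {"gripper": 85,"dx": 0,"dy": 0,"dz": 0.5,"turn": 0},
    {"gripper": 85,"dx": 0,"dy": 0,"dz": 0,"turn": 0},
    {"gripper": 52,"dx": 0,"dy": 0,"dz": 0,"turn": 0},
    {"gripper": 52,"dx": 0,"dy": 0,"dz": 0,"turn": 0},
    {"gripper": 52,"dx": 0,"dy": 0,"dz": 0,"turn": 0},
    {"gripper": 52,"dx": 0,"dy": 0,"dz": 0,"turn": 0},
    {"gripper": 52,"dx": 0,"dy": 0,"dz": 0,"turn": 0},
    {"gripper": 52,"dx": 0,"dy": 0,"dz": 0,"turn": 0},
    {"gripper": 52,"dx": 0,"dy": 0,"dz": 0,"turn": 0}
  ],
  "squeeze": 40
}}

```text
clock: 81.55
tcp_pos: [0.67, -0.0701, 0.1435]
ee_rot: [-3.14, 0.003, -3.071]
force: [-1.7, 0.0, 7.1]
width: 0.0544
finger_force: 42.5
```

{"api": "move_arm", "payload": {
  "increments": [
    {"gripper": 52,"dx": 0,"dy": 0,"dz": 0,"turn": 1},
    {"gripper": 52,"dx": 0,"dy": 0,"dz": 0,"turn": 1},
    {"gripper": 52,"dx": 0,"dy": 0,"dz": 0,"turn": 1},
    {"gripper": 52,"dx": 0,"dy": 0,"dz": 0,"turn": 1},
    {"gripper": 52,"dx": 0,"dy": 0,"dz": 0,"turn": 1},
    {"gripper": 52,"dx": 0,"dy": 0,"dz": 0,"turn": 1},
    {"gripper": 52,"dx": 0,"dy": 0,"dz": 0,"turn": 1},
    {"gripper": 52,"dx": 0,"dy": 0,"dz": 0,"turn": 1},
    {"gripper": 52,"dx": 0,"dy": 0,"dz": 0,"turn": 1},
    {"gripper": 52,"dx": 0,"dy": 0,"dz": 0,"turn": 1},
    {"gripper": 52,"dx": 0,"dy": 0,"dz": 0,"turn": 1},
    {"gripper": 52,"dx": 0,"dy": 0,"dz": 0,"turn": 1},
    {"gripper": 52,"dx": 0,"dy": 0,"dz": 0,"turn": 1},
    {"gripper": 52,"dx": 0,"dy": 0,"dz": 0,"turn": 1},
    {"gripper": 52,"dx": 0,"dy": 0,"dz": 0,"turn": 1},
    {"gripper": 52,"dx": 0,"dy": 0,"dz": 0,"turn": 1},
    {"gripper": 52,"dx": 0,"dy": 0,"dz": 0,"turn": 1},
    {"gripper": 52,"dx": 0,"dy": 0,"dz": 0,"turn": 1},
    {"gripper": 52,"dx": 0,"dy": 0,"dz": 0,"turn": 1},
    {"gripper": 52,"dx": 0,"dy": 0,"dz": 0,"turn": 1}
  ]
}}

```text
clock: 83.22
tcp_pos: [0.6695, -0.0707, 0.1435]
ee_rot: [3.141, 0.003, 1.812]
force: [-5.1, -3.3, 8.1]
width: 0.0548
finger_force: 42.9
```

{"api": "move_arm", "payload": {
  "increments": [
    {"gripper": 52,"dx": 0,"dy": 0,"dz": 0,"turn": 1},
    {"gripper": 52,"dx": 0,"dy": 0,"dz": 0,"turn": 1},
    {"gripper": 52,"dx": 0,"dy": 0,"dz": 0,"turn": 1},
    {"gripper": 52,"dx": 0,"dy": 0,"dz": 0,"turn": 0.8},
    {"gripper": 52,"dx": 0,"dy": 0,"dz": 0,"turn": 0},
    {"gripper": 52,"dx": 0,"dy": 0,"dz": 0,"turn": 0},
    {"gripper": 52,"dx": 0,"dy": 0,"dz": 0,"turn": 0}
  ]
}}

```text
clock: 83.8
tcp_pos: [0.6694, -0.0701, 0.1434]
ee_rot: [3.14, 0.001, 1.55]
force: [-5.0, -1.6, 8.9]
width: 0.0548
finger_force: 43.1
```

{"api": "move_arm", "payload": {
  "increments": [
    {"gripper": 85,"dx": 0,"dy": 0,"dz": 0,"turn": 0},
    {"gripper": 85,"dx": 0,"dy": 0,"dz": 0,"turn": 0},
    {"gripper": 85,"dx": 0,"dy": 0,"dz": 0,"turn": 0},
    {"gripper": 85,"dx": 0,"dy": 0,"dz": 0,"turn": 0},
    {"gripper": 85,"dx": 0,"dy": 0,"dz": 0,"turn": 0},
    {"gripper": 85,"dx": 0,"dy": 0,"dz": -0.8,"turn": 0},
    {"gripper": 85,"dx": 0,"dy": 0,"dz": -0.9,"turn": 0},
    {"gripper": 85,"dx": 0,"dy": 0,"dz": -0.9,"turn": 0},
    {"gripper": 85,"dx": 0,"dy": 0,"dz": -0.9,"turn": 0},
    {"gripper": 85,"dx": 0,"dy": 0,"dz": -0.9,"turn": 0},
    {"gripper": 85,"dx": 0,"dy": 0,"dz": -0.9,"turn": 0},
    {"gripper": 85,"dx": 0,"dy": 0,"dz": 0,"turn": 0},
    {"gripper": 85,"dx": 0,"dy": 0,"dz": 0,"turn": 0}
  ]
}}

```text
clock: 84.88
tcp_pos: [0.6698, -0.0698, 0.3021]
ee_rot: [3.138, 0.001, 1.551]
force: [0.5, 0.4, -0.3]
width: 0.085
finger_force: 0.0
```

```bash
python3 look.py w14 .109; python3 - <<'E'
from h import *
c=cam("scene")
print([(b[2].round(4).tolist(),round(b[5],1)) for b in blues(c,.109)][-5:],[(b[2].round(4).tolist(),round(b[5],1)) for b in blues(c,.058)][-5:])
E
```

```text
84.8833 [ 0.6698 -0.0698  0.3021] 88.85238656198793 [-0.2975  0.3324  0.3524  1.5872 -0.      1.2933] eff 0.38027512840926647
[289.5155   9.4913] 1323 [0.6795 0.0699] 47.13124084472656 13.91641616821289 -2.1933975219726562
side lamps: [([-0.17, -0.9816], -84.2), ([0.7151, 0.0443], -4.9), ([0.7495, 0.2624], -51.7), ([0.5141, 0.2852], 7.6), ([0.3044, 0.1939], 37.2)]
  at bay height [0.6807 0.0789]
[([0.54, -0.2464], 9.6), ([0.391, 0.2082], 36.0), ([0.5792, 0.2936], 7.0), ([0.6828, 0.0772], -4.4), ([0.667, 0.2906], -3.3)] [([0.4716, -0.2939], 9.6), ([0.3119, 0.1935], 36.0), ([0.5136, 0.285], 7.0), ([0.6247, 0.053], -4.4), ([0.6077, 0.2818], -3.3)]
```

View pics/w14.png

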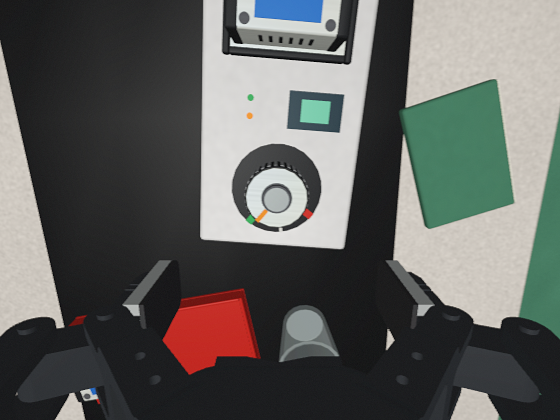

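The pointer (262,215) is at the green mark (250,219), as at the start. C is in the bay, A is in the red tray, B is in the white tray, and the gripper is clear.

```bash
python3 -c "
from plant import manip
print(manip.close_job())"
```

```text
the job is handed in; nothing more can be done
None
```

I handed the job in at about 85 s of the 210 s allowed, with no verdict shown: the port was shut first, the one rattling cartridge is in the red tray, one sound one is in the lamp bay, the other is in the white tray, and the collar is back at the green mark.

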